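# Draw the warming cabinet's hot sash shut with the hook pole

## Task

The sash of the warming cabinet is too hot to touch. Take the hook pole by its handle, put its hook through the ring on the raised sash and draw the sash gently down until its lower edge beds into the soft sealing strip and stays pressed there, without forcing it. Then unhook the pole without pulling the sash up again and stand the pole on its foot on the worktop, leaving the other things where they are.

Things in the scene. Friction and masses are not known exactly. Their poses are not given: they have to be found in the camera images.
- hook_pole: Hook pole, 0.14 to 0.28 kg, standing on a round steel foot (54 mm across, 8 mm thick). Origin: centre of the foot's underside; z up the handle, x along the shaft to the hook. A 7 mm round steel shaft leaves the handle's front along +x, its axis 32 mm above the origin (16 mm collar at its root), and ends 100 mm ahead of the origin in a bill that points down.
- handle (a point): Grip point, 66 mm above the hook pole's origin, in the middle of its upright black handle: 24 mm (x) by 20 mm (y), from 8 to 96 mm above the origin. Axes as the hook pole's. Take it from above.
- hook (a point): The hook's corner: where the axes of the shaft and of the bill meet, 100 mm along x and 32 mm up z from the hook pole's origin. Axes as the hook pole's. The bill is 7 mm thick; its tip lies 16.5 mm below the shaft's axis.
- cabinet: Steel warming cabinet, fixed, 260 mm wide, 70 mm deep, 376 mm high. Origin: foot of its front face; x points into it. Under the sash, on a sill bar whose height differs every time and is not measured, lies a soft rubber sealing strip. The sash's lower edge first meets it 78 to 112 mm above the worktop; from there the strip yields 1 mm for every 1.5 N, up to 18 mm.
- sash_panel: Sash: aluminium frame 234 mm wide (y), 170 mm high (z), 12 mm thick (x) with two clear panes. Origin: middle of its lower edge, at the start 170 to 185 mm above the worktop; x points into the cabinet, z up. It slides only up and down and stays where it is left: guide friction 6 N, weight 3 N, so 3 N draws it down, 9 N lifts it.
- ring (a point): Centre of the pull ring, 110 mm above the sash's lower edge, 28 mm before its front face; axes as the sash's. The ring is upright and its hole looks along x: inner diameter 34 mm, bar 6 mm. A neck joins its top to the sash. A pull of P newtons presses the strip with P - 3, and friction keeps that (up to 9 N) when let go: 8 to 14 N seats the sash well, over 20 N is forcing it.
- shaker: Bystander: grey metal shaker, 62 mm across, 96 mm high. Origin: centre of its underside.
- small_cup: Bystander: small grey metal prep cup, 70 mm across, 45 mm high. Origin: centre of its underside.
- spice_jar: Bystander: spice jar with a red cap, 45 mm across, 106 mm high. Origin: centre of its underside.

How it is judged:
By the outcome, as a careful person would: the job done as asked, in the order asked, and still so for the second after the job is handed in, with the robot touching nothing.
It also fails if it takes over 64 s, if anything falls off the work surface, if the arm or the gripper's body presses on something with over 40 N, if the wrist force passes 120 N, or if a joint passes its speed limit or range.

## Robot

A 7-joint arm with a two-finger parallel gripper is mounted at the origin on a cart in front of the work surface, level with it; the furniture and walls round the work are solid. World frame = base frame: x ahead of the robot, y to its left, z up, the work surface at z = 0. Lengths are in m, angles in rad, forces in N, time in s.
With the tool pointing down it reaches from about 0.4 to 0.925 m from the base axis. Payload 4.1 kg.
Tool frame: the origin (TCP) lies midway between the tips of the shut fingers; the grasp point (between the pads) lies 19 mm behind it (bot.hold_point_z is the distance from the TCP to the grasp point, in m); z points along the fingers, y is the line along which they close (so a half turn about z gives the same grasp; the last joint's range is limited). The gripper opens to 85 mm and grips with 20 to 120 N. Pads are 22 mm wide; open, the fingers measure 114 mm over their backs; the gripper's body (76 mm by 85 mm) begins 54 mm behind the grasp point. The pads swing forward as they close: fully open they stand 13 mm farther back than shut.
Start: joints at [1.02, 0.398, 0.045, 1.537, -0.019, 1.207, -0.051], TCP at [0.284, -0.585, 0.231] pointing down, gripper open.
Joint ranges: [-2.82, 2.82], [-0.49, 2.23], [-1.37, 1.46], [0, 2.46], [-1.36, 4.5], [0.23, 2], [-2.94, 2.94]. Speed limits (rad/s): [2.57, 2.57, 3.14, 3.14, 3.14, 3.14, 3.14].

## Interface

Orientations are given as [roll, pitch, yaw] about the fixed x, y, z axes, in that order (R = Rz(yaw) Ry(pitch) Rx(roll)).
In Python, from cell import bot gives the robot as it stands.
- The arm moves only by the tool arm_command, never from a script. Its argument "steps" is a list of rows, each an object of numbers: "claw": the opening, from -1 (shut) to 1 (fully open); "x", "y", "z": the shift along the tool's x, y, z each as a share of 100 mm, from -1 to 1; "rx", "ry", "rz": the turn, a rotation vector about the tool's x, y, z each as a share of 0.12 rad, from -1 to 1. A call has exactly 8 rows; each row shifts and turns the commanded pose from where the row before left it, along the tool's axes as they then stand; what a row does not reach is not made up. A row lasts 1/12 s, in which the tool goes at most 41.7 mm and 7.16 degrees, less where a joint would pass 70% of its speed; a pose out of reach is approached as far as the arm can. A call with a number of a shift or a turn outside -1 to 1 is refused whole. A call with a gripper value outside its range is refused whole. The fingers move at their own pace and stop on an object; "squeeze" is the grip in N (left out, the last holds). Time passes only in rows, so rows that do not move let the fingers close, or fill a call up. It gives the time, the measured TCP pose, the force, the opening and the grip force at its end, in the units of the state.
- bot.sense(): the state, without advancing time (a new reading comes with each control period).
- bot.capture(name): name is "scene" or "side" or "wrist"; returns (picture, depth): 400x640x3 uint8, red, green, blue; 400x640 float32, m along the optical axis (not along the pixel's ray), 0 where there is no reading.
- bot.get_calibration(name): a dict with "mtx" (3x3 intrinsics, pixels), "D" ([k1, k2, p1, p2, k3] as OpenCV has them; the pictures are not rectified), "rvec" (rotation vector, rad) and "tvec" (3), from world to camera coordinates, as OpenCV has them. Camera axes: x right, y down, z forward; pixel columns grow to the right and rows downward; lengths in m; the calibration is good to about 2 mm. A picture is of the moment at which its call begins: read the wrist's pose just before it. get_calibration takes no time and is no camera call; for the wrist camera it gives the pose at the moment of the call.
- bot.finish_job(): hands the job in; it is judged then, once.
Trained networks look in the newest picture that a camera, given by its name, has taken for a name from the list of things; names that differ only in an ending like _2 or _b are one class to them, and where a whole thing is asked for, a point or a joint stands for the part that bears it (a point fixed in the world has none). Each returns a list of dicts, best first, with "p" (0 to 1); they miss things now and then, are a little off and sometimes report something else, mostly with a low value. They report only what shows in the picture. A call takes as long as a camera call.
- bot.look_for(camera, name): "uv" ([column, row] in pixels, amid what is visible of it).
The state is a dict: "t": time; "joint_pos": joint angles; "qd": joint speeds; "tau": joint torques, N m; "tool_pos": TCP position; "tcp_rot": TCP orientation; "wrist_force": force on the tool from outside, world axes, zero at the start; "moment": the same for the moment, N m; "opening": finger opening in m; "grip_force": force on a finger pad.
Only numpy, scipy, OpenCV 4.12 (cv2) and the standard library are available. Lean on these libraries where they do the work, as an engineer would, in place of code of your own. Each camera call takes 0.05 s, during which the arm holds its last target. There are 200 camera calls.

## Working session

There is one attempt and no reset: what is moved stays moved. The work goes in short steps, Python scripts to look and compute and a tool call to move; the robot and the scene stay as the last step left them, time stands still between calls to the robot, and variables do not carry over. Pictures are saved under pics/ and viewed, at most 10 in all, crops included, and the job is handed in when it is done.

Besides the shell and the picture viewer there is one more tool, called after "Request:" as name(argument=value, ...), one argument or row to a line, values as JSON. arm_command: Moves the arm, as the interface text tells. Its arguments: {"type":"object","properties":{"steps":{"type":"array"},"squeeze":{"type":"number"}},"required":["steps"]}

```bash
mkdir -p pics; cat > h.py <<'E'
import numpy as np, cv2
from cell import bot
from scipy.spatial.transform import Rotation as Ro
def cal(n):
    c=bot.get_calibration(n); return np.array(c["mtx"],float),np.array(c["D"],float),Ro.from_rotvec(np.ravel(c["rvec"])).as_matrix(),np.ravel(c["tvec"])
def world(n,uv,d):
    K,D,R,t=cal(n); uv=np.array(uv,float).reshape(-1,1,2)
    p=cv2.undistortPoints(uv,K,D).reshape(-1,2); d=np.ravel(d)[:,None]
    return (np.c_[p*d,d]-t)@R
def cloud(n,dep):
    v,u=np.nonzero(dep>0); P=np.full(dep.shape+(3,),np.nan)
    P[v,u]=world(n,np.c_[u,v],dep[v,u]); return P
def proj(n,p):
    K,D,R,t=cal(n); return cv2.projectPoints(np.array(p,float).reshape(-1,1,3),cv2.Rodrigues(R)[0],t,K,D)[0].reshape(-1,2)
def st():
    s=bot.sense(); print({k:np.round(s[k],4).tolist() for k in("t","tool_pos","tcp_rot","wrist_force","moment","opening","grip_force","joint_pos")})
E
python3 - <<'E'
from h import *
st()
for n in("scene","side"):
    im,d=bot.capture(n); np.savez("cap_"+n,im=im,d=d); cv2.imwrite(f"pics/{n}0.png",im[:,:,::-1])
    P=cloud(n,d)
    for k in("hook_pole","handle","hook","ring","sash_panel","cabinet","shaker","small_cup","spice_jar"):
        for r in bot.look_for(n,k)[:2]:
            u,v=np.round(r["uv"]).astype(int); print(n,k,round(r["p"],2),u,v,np.round(np.nanmedian(P[v-2:v+3,u-2:u+3],axis=(0,1)),3))
E
```

```text
{'t': 0.0, 'tool_pos': [0.2835, -0.5842, 0.2302], 'tcp_rot': [-3.1396, 0.0001, 0.4519], 'wrist_force': [-0.1484, -0.2497, -0.2055], 'moment': [-0.0254, -0.0166, -0.0042], 'opening': 0.0857, 'grip_force': 0.0, 'joint_pos': [1.02, 0.3992, 0.045, 1.5379, -0.0187, 1.2069, -0.0507]}
scene hook_pole 0.59 296 290 [0.474 0.194 0.035]
scene handle 0.75 297 291 [0.473 0.192 0.031]
scene hook 0.83 294 290 [0.479 0.197 0.035]
scene ring 0.86 327 152 [ 0.592 -0.105  0.284]
scene ring 0.39 374 217 [ 0.476 -0.225  0.011]
scene sash_panel 0.71 328 151 [ 0.592 -0.11   0.285]
scene cabinet 0.63 310 160 [ 0.583 -0.015  0.306]
scene shaker 0.58 387 195 [ 0.471 -0.288  0.066]
scene small_cup 0.75 372 218 [ 0.465 -0.181  0.036]
scene spice_jar 0.55 237 314 [0.517 0.364 0.079]
side hook_pole 0.91 306 267 [0.493 0.191 0.038]
side handle 0.56 306 269 [0.488 0.197 0.037]
side hook 0.83 309 268 [0.478 0.195 0.045]
side ring 0.66 333 154 [ 0.594 -0.098  0.279]
side sash_panel 0.84 339 150 [ 0.597 -0.136  0.28 ]
side cabinet 0.83 321 167 [ 0.584 -0.016  0.26 ]
side shaker 0.79 382 200 [ 0.499 -0.28   0.075]
side shaker 0.28 307 267 [0.487 0.195 0.042]
side small_cup 0.64 373 218 [ 0.501 -0.217  0.032]
side spice_jar 0.67 259 287 [0.516 0.36  0.062]
```

```bash
python3 - <<'E'
from h import *
o=[]
for n in("scene","side"):
    im=np.load(f"cap_{n}.npz")["im"]; o.append(cv2.resize(im[100:340,200:430],(0,0),fx=1.73,fy=1.73*1.4,interpolation=cv2.INTER_CUBIC))
cv2.imwrite("pics/both.png",np.hstack(o)[:,:,::-1])
for n in("scene","side"): K,D,R,t=cal(n); print(n,-R.T@t)
E
```

```text
scene [-0.00615131  0.6960252   0.89734253]
side [-0.13818968  1.02844095  0.70133004]
```

View pics/both.png

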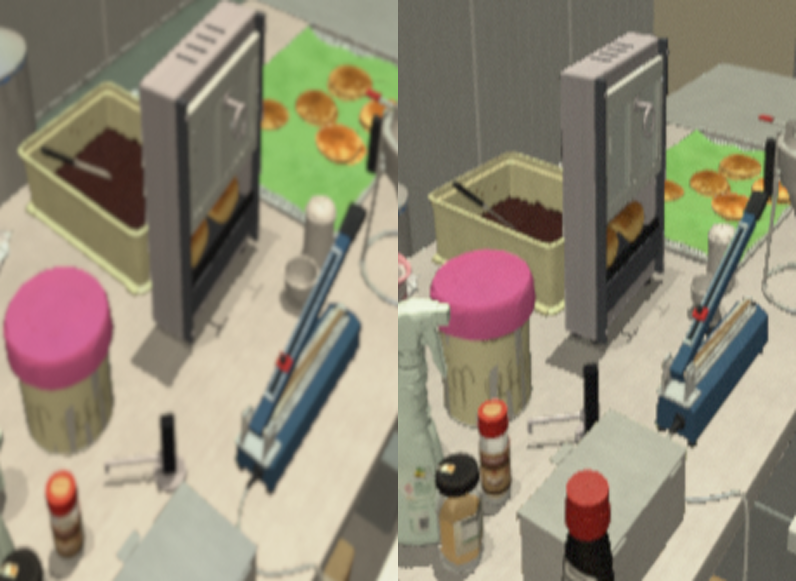

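View pics/scene0.png

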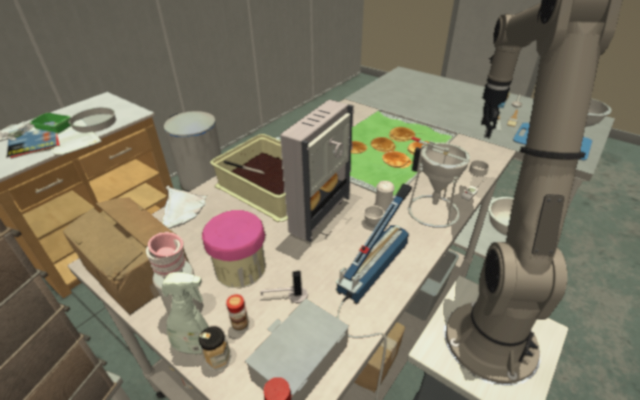

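The picture shows the cabinet at (320,175) with the ring at about (338,143). The pole's handle is at (297,283) and its shaft points left to about (262,295). The red-capped jar is at (237,310).

```bash
python3 - <<'E'
from h import *
for n in("scene","side"):
    z=np.load(f"cap_{n}.npz");im,d=z["im"].astype(int),z["d"];P=cloud(n,d)
    X,Y,Z=P[...,0],P[...,1],P[...,2]
    # black handle
    m=(im.max(2)<60)&(abs(X-.46)<.09)&(abs(Y-.19)<.07)&(Z>.015)&(Z<.12)
    q=P[m]; print(n,"handle n",len(q),"med",np.nanmedian(q,0).round(4),"zmax",np.percentile(q[:,2],[2,98]).round(3), "std",q.std(0).round(4))
    v,u=np.nonzero(m); print(" px",u.min(),u.max(),v.min(),v.max())
    m=(abs(X-.5)<.13)&(abs(Y-.2)<.1)&(Z>.02)&(Z<.045); q=P[m]; v,u=np.nonzero(m)
    for i in range(0,len(q),max(1,len(q)//25)): print("   ",u[i],v[i],q[i].round(3),im[v[i],u[i]])
    # cabinet front: side uprights + sash
    m=(abs(X-.58)<.06)&(abs(Y+.1)<.2)&(Z>.1)&(Z<.40); q=P[m]
    v,u=np.nonzero(m)
    for zz in (.12,.25,.3,.35):
        k=abs(q[:,2]-zz)<.006; s=q[k]; s=s[np.argsort(s[:,1])]; print(" z",zz,s[::max(1,len(s)//14),:2].round(3).tolist())
E
```

```text
scene handle n 142 med [0.4727 0.191  0.0623] zmax [0.019 0.097] std [0.0039 0.004  0.0256]
 px 294 300 272 294
    264 257 [0.627 0.16  0.041] [145 138 115]
    261 265 [0.61  0.19  0.043] [100  92  67]
    263 268 [0.613 0.181 0.02 ] [109 101  76]
    260 271 [0.607 0.199 0.027] [101  94  77]
    253 274 [0.604 0.228 0.043] [122 114  83]
    246 276 [0.613 0.246 0.045] [117 108  78]
    248 277 [0.612 0.241 0.037] [124 116  87]
    244 278 [0.617 0.252 0.039] [115 107  81]
    240 279 [0.623 0.261 0.039] [119 111  94]
    240 280 [0.623 0.262 0.036] [121 113  95]
    239 281 [0.626 0.264 0.031] [128 119  92]
    242 282 [0.618 0.26  0.029] [120 113  96]
    336 285 [0.398 0.112 0.033] [161 153 136]
    299 287 [0.47  0.186 0.044] [22 21 21]
    287 288 [0.499 0.203 0.036] [215 200 182]
    337 288 [0.394 0.113 0.024] [73 79 77]
    276 289 [0.52  0.224 0.036] [214 200 182]
    291 289 [0.486 0.2   0.038] [153 142 131]
    341 289 [0.38  0.114 0.032] [37 51 61]
    273 290 [0.524 0.232 0.036] [196 183 167]
    291 290 [0.487 0.201 0.033] [150 139 128]
    343 290 [0.374 0.114 0.032]
[... 2826 characters left out ...]
-0.138], [0.594, -0.116], [0.593, -0.098], [0.594, -0.075], [0.591, -0.053], [0.585, -0.022], [0.577, 0.005], [0.597, 0.008], [0.588, 0.01], [0.614, 0.011], [0.639, 0.012], [0.604, 0.014]]
 z 0.3 [[0.603, -0.25], [0.605, -0.228], [0.606, -0.204], [0.566, -0.143], [0.596, -0.119], [0.598, -0.104], [0.595, -0.088], [0.592, -0.06], [0.59, -0.035], [0.582, -0.009], [0.593, 0.008], [0.581, 0.009], [0.612, 0.011], [0.63, 0.013], [0.639, 0.016]]
 z 0.35 [[0.599, -0.247], [0.602, -0.24], [0.608, -0.211], [0.615, -0.184], [0.614, -0.164], [0.611, -0.141], [0.607, -0.111], [0.593, -0.091], [0.588, -0.072], [0.603, -0.049], [0.582, -0.024], [0.579, 0.006], [0.595, 0.009], [0.633, 0.011], [0.64, 0.013]]
```

```bash
cat >> h.py <<'E'
def plan(goal,yaw,pitch=0.,roll=np.pi,cur=None):
    """remaining shift in tool axes (units of 100mm) and rotvec in tool axes (units .12rad)"""
    s=bot.sense(); p=np.array(s["tool_pos"]); R=Ro.from_euler("xyz",s["tcp_rot"]); G=Ro.from_euler("xyz",[roll,pitch,yaw])
    print("shift/100mm tool",(R.inv().apply(np.array(goal)-p)*10).round(3),"| in goal axes",(G.inv().apply(np.array(goal)-p)*10).round(3),"| rot/.12",((R.inv()*G).as_rotvec()/.12).round(3))
E
python3 - <<'E'
from h import *
H={}
for n in("scene","side"):
    P=cloud(n,np.load(f"cap_{n}.npz")["d"]).reshape(-1,3); P=P[~np.isnan(P[:,0])]
    for x,y,z in P:
        if .2<x<.66 and -.62<y<.42: k=(int(x//.04),int(y//.04)); H.setdefault(k,[]).append(z)
xs=range(5,17); print("y\\x",[round(i*.04,2) for i in xs])
for j in range(-15,11): print(round(j*.04,2),[int(1000*np.percentile(H[(i,j)],98)) if (i,j) in H else -1 for i in xs])
plan([.474,.19,.30],.65)
E
```

```text
y\x [0.2, 0.24, 0.28, 0.32, 0.36, 0.4, 0.44, 0.48, 0.52, 0.56, 0.6, 0.64]
-0.6 [542, 535, 532, 603, 3, 2, 17, 11, 24, 31, 31, 26]
-0.56 [568, 547, 616, 585, 0, 3, 15, 11, 21, 29, 29, 23]
-0.52 [571, 622, 614, 2, 2, 3, 16, 15, 9, 12, 14, 14]
-0.48 [594, 638, 236, 236, 230, 3, 17, 15, 7, 8, 8, 7]
-0.44 [664, 635, 235, 219, 235, 9, 15, 14, 6, 8, 10, 9]
-0.4 [678, 240, 240, 253, 258, 254, 257, 15, 11, 13, 14, 13]
-0.36 [671, 235, 235, 181, 237, 183, 89, 94, 16, 16, 16, 18]
-0.32 [1, 6, 236, 237, 236, 2, 93, 97, 58, 2, 3, -1]
-0.28 [2, 2, 2, 2, 3, 4, 80, 87, 2, 355, 373, 375]
-0.24 [2, 2, 2, 2, 1, 3, 45, 45, 2, 341, 376, 377]
-0.2 [1, 2, 1, 215, 216, -460, 46, 46, 2, 349, 376, 377]
-0.16 [2, 3, 3, 202, 204, -458, 3, 2, 3, 349, 377, 377]
-0.12 [2, 2, 2, 187, 193, 46, 3, 3, 4, 350, 376, 378]
-0.08 [2, 2, 2, 169, 173, 2, 3, 2, 2, 351, 377, 378]
-0.04 [1, 2, 1, 153, 158, 1, 3, 3, 2, 371, 377, 377]
0.0 [2, 3, 2, 138, 142, 0, 3, 3, 3, 372, 372, 373]
0.04 [2, 2, 2, 127, 143, 2, 2, 3, 3, 2, 3, 2]
0.08 [1, 2, 2, 105, 107, 11, 2, 3, 3, 2, 2, 3]
0.12 [5, 2, 2, 70, 78, 3, 2, 2, 2, 2, 166, 170]
0.16 [7, 8, 2, 23, 3, 2, 96, 95, 3, 157, 170, 175]
0.2 [3, 72, 88, 89, 88, 89, 9, 36, 35, 161, 170, 175]
0.24 [2, 87, 89, 89, 89, 89, 2, 2, 34, 142, 168, 173]
0.28 [3, 86, 89, 89, 89, 89, 1, 2, 2, 2, 163, 165]
0.32 [2, 83, 89, 89, 89, 89, 2, 105, 108, 1, 2, 2]
0.36 [1, 87, 90, 90, 90, 89, 2, 98, 107, 1, 2, 243]
0.4 [1, 88, 90, 90, 90, 90, 2, 3, 254, 0, 0, 247]
shift/100mm tool [ 5.094 -6.14  -0.687] | in goal axes [ 6.203 -5.017 -0.687] | rot/.12 [ 1.000e-03  0.000e+00 -1.651e+00]
```

Request:
arm_command(
  steps=[
    {"z": -0.4,"claw": 0.1},
    {"z": -0.4,"claw": 0.1},
    {"z": -0.35,"claw": 0.1},
    {"x": 0.25,"y": -0.3,"z": -0.1,"claw": 0.1},
    {"x": 0.25,"y": -0.3,"claw": 0.1},
    {"x": 0.25,"y": -0.3,"claw": 0.1},
    {"x": 0.25,"y": -0.3,"claw": 0.1},
    {"x": 0.25,"y": -0.3,"claw": 0.1},
  ],
)

```text
validation failed for argument at $.st...
```

Request:
arm_command(
  steps=[
    {"x": 0.25,"y": -0.3,"claw": 0.1},
    {"x": 0.25,"y": -0.3,"claw": 0.1},
    {"x": 0.25,"y": -0.3,"claw": 0.1},
    {"x": 0.25,"y": -0.3,"claw": 0.1},
    {"x": 0.25,"y": -0.3,"claw": 0.1},
    {"x": 0.25,"y": -0.3,"claw": 0.1},
    {"x": 0.25,"y": -0.3,"claw": 0.1},
    {"x": 0.25,"y": -0.3,"claw": 0.1},
  ],
)

```text
validation failed for argument at $.st...
```

```bash
python3 - <<'E'
from h import *
st(); plan([.474,.19,.30],.65)
E
```

```text
{'t': 1.0, 'tool_pos': [0.2838, -0.5848, 0.2313], 'tcp_rot': [3.1415, 0.0, 0.4519], 'wrist_force': [0.0734, -0.2717, 0.5237], 'moment': [-0.0133, 0.0063, -0.041], 'opening': 0.085, 'grip_force': 0.0, 'joint_pos': [1.02, 0.3984, 0.0451, 1.5366, -0.0187, 1.2069, -0.0507]}
shift/100mm tool [ 5.094 -6.14  -0.687] | in goal axes [ 6.203 -5.017 -0.687] | rot/.12 [ 1.000e-03  0.000e+00 -1.651e+00]
```

Request:
arm_command(
  steps=[
    {"x": 0,"y": 0,"z": -0.4,"rx": 0,"ry": 0,"rz": 0,"claw": 0.1},
    {"x": 0,"y": 0,"z": -0.4,"rx": 0,"ry": 0,"rz": 0,"claw": 0.1},
    {"x": 0,"y": 0,"z": -0.4,"rx": 0,"ry": 0,"rz": 0,"claw": 0.1},
    {"x": 0.25,"y": -0.3,"z": -0.1,"rx": 0,"ry": 0,"rz": 0,"claw": 0.1},
    {"x": 0.25,"y": -0.3,"z": 0,"rx": 0,"ry": 0,"rz": 0,"claw": 0.1},
    {"x": 0.25,"y": -0.3,"z": 0,"rx": 0,"ry": 0,"rz": 0,"claw": 0.1},
    {"x": 0.25,"y": -0.3,"z": 0,"rx": 0,"ry": 0,"rz": 0,"claw": 0.1},
    {"x": 0.25,"y": -0.3,"z": 0,"rx": 0,"ry": 0,"rz": 0,"claw": 0.1},
  ],
)

```text
t: 1.67
tool_pos: [0.3309, -0.3934, 0.3615]
tcp_rot: [3.141, -0.0, 0.452]
wrist_force: [0.8, -0.5, 0.3]
opening: 0.0468
grip_force: 0.0
```

Request:
arm_command(
  steps=[
    {"x": 0.25,"y": -0.3,"z": 0,"rx": 0,"ry": 0,"rz": 0,"claw": 0.1},
    {"x": 0.25,"y": -0.3,"z": 0,"rx": 0,"ry": 0,"rz": 0,"claw": 0.1},
    {"x": 0.25,"y": -0.3,"z": 0,"rx": 0,"ry": 0,"rz": 0,"claw": 0.1},
    {"x": 0.25,"y": -0.3,"z": 0,"rx": 0,"ry": 0,"rz": 0,"claw": 0.1},
    {"x": 0.25,"y": -0.3,"z": 0,"rx": 0,"ry": 0,"rz": 0,"claw": 0.1},
    {"x": 0.25,"y": -0.3,"z": 0,"rx": 0,"ry": 0,"rz": 0,"claw": 0.1},
    {"x": 0.25,"y": -0.3,"z": 0,"rx": 0,"ry": 0,"rz": 0,"claw": 0.1},
    {"x": 0,"y": 0,"z": 0,"rx": 0,"ry": 0,"rz": 0,"claw": 0.1},
  ],
)

```text
t: 2.33
tool_pos: [0.3985, -0.1215, 0.3621]
tcp_rot: [-3.141, -0.003, 0.465]
wrist_force: [-0.2, 0.6, 0.8]
opening: 0.0468
grip_force: 0.0
```

```bash
python3 - <<'E'
from h import *
st(); plan([.474,.19,.25],.65)
im,d=bot.capture("wrist"); np.savez("w1",im=im,d=d); cv2.imwrite("pics/w1.png",im[:,:,::-1])
K,D,R,t=cal("wrist"); print("cam",-R.T@t,R[2])
P=cloud("wrist",d)
for k in("handle","hook","ring"):
  for r in bot.look_for("wrist",k)[:2]:
    u,v=np.round(r["uv"]).astype(int); print(k,round(r["p"],2),u,v,P[v,u].round(3))
E
```

```text
{'t': 2.3333, 'tool_pos': [0.3985, -0.1215, 0.3621], 'tcp_rot': [-3.1407, -0.0031, 0.4651], 'wrist_force': [-0.1941, 0.5777, 0.7886], 'moment': [0.0417, -0.0194, 0.0844], 'opening': 0.0468, 'grip_force': 0.0, 'joint_pos': [0.5702, -0.1045, -0.3381, 1.833, -0.0378, 1.4055, -0.8657]}
shift/100mm tool [ 2.068 -2.444  1.129] | in goal axes [ 2.486 -2.022  1.121] | rot/.12 [-0.005 -0.027 -1.541]
cam [ 0.46005706 -0.09431442  0.50489608] [-0.24412227 -0.12246771 -0.96198024]
handle 0.59 163 27 [0.486 0.171 0.045]
handle 0.44 498 27 [ 0.603 -0.198  0.24 ]
hook 0.58 162 29 [0.482 0.167 0.053]
hook 0.33 511 21 [ 0.604 -0.199  0.256]
```

Request:
arm_command(
  steps=[
    {"x": 0.25,"y": -0.3,"z": 0,"rx": 0,"ry": 0,"rz": 0,"claw": 0.1},
    {"x": 0.25,"y": -0.3,"z": 0,"rx": 0,"ry": 0,"rz": 0,"claw": 0.1},
    {"x": 0.25,"y": -0.3,"z": 0,"rx": 0,"ry": 0,"rz": 0,"claw": 0.1},
    {"x": 0.25,"y": -0.3,"z": 0,"rx": 0,"ry": 0,"rz": 0,"claw": 0.1},
    {"x": 0.25,"y": -0.3,"z": 0.1,"rx": 0,"ry": 0,"rz": -0.5,"claw": 0.1},
    {"x": 0.25,"y": -0.3,"z": 0.2,"rx": 0,"ry": 0,"rz": -0.5,"claw": 0.1},
    {"x": 0.25,"y": -0.3,"z": 0.2,"rx": 0,"ry": 0,"rz": -0.5,"claw": 0.1},
    {"x": 0,"y": 0,"z": 0,"rx": 0,"ry": 0,"rz": 0,"claw": 0.1},
  ],
)

```text
t: 3.2
tool_pos: [0.4529, 0.1388, 0.3102]
tcp_rot: [-3.135, 0.002, 0.642]
wrist_force: [-1.8, -0.0, 0.1]
opening: 0.0473
grip_force: 0.0
```

```bash
python3 - <<'E'
from h import *
st(); plan([.474,.19,.25],.65)
im,d=bot.capture("wrist"); np.savez("w1",im=im,d=d); cv2.imwrite("pics/w1.png",im[:,:,::-1])
P=cloud("wrist",d)
for k in("handle","hook"):
  for r in bot.look_for("wrist",k)[:2]:
    u,v=np.round(r["uv"]).astype(int); print(k,round(r["p"],2),u,v,P[v,u].round(3))
E
```

```text
{'t': 3.2, 'tool_pos': [0.4529, 0.1388, 0.3102], 'tcp_rot': [-3.135, 0.002, 0.6421], 'wrist_force': [-1.8047, -0.0471, 0.0874], 'moment': [0.0288, 0.085, -0.0201], 'opening': 0.0473, 'grip_force': 0.0, 'joint_pos': [0.2854, 0.0514, -0.691, 1.8065, 0.0279, 1.2991, -1.3413]}
shift/100mm tool [ 0.477 -0.279  0.603] | in goal axes [ 0.478 -0.28   0.602] | rot/.12 [-0.055  0.017 -0.066]
handle 0.85 301 132 [0.49  0.186 0.097]
hook 0.72 301 134 [0.488 0.184 0.096]
```

View pics/w1.png

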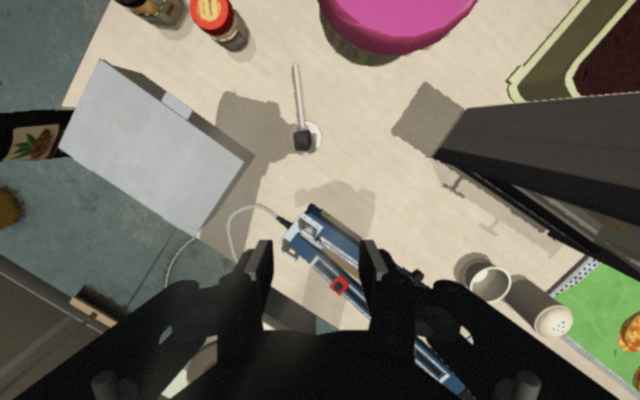

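The wrist picture shows the handle top at (302,139), the shaft running up to (295,67), and the grey box's corner at (250,160), clear of the handle.

```bash
python3 - <<'E'
from h import *
z=np.load("w1.npz");im,d=z["im"].astype(int),z["d"];P=cloud("wrist",d)
X,Y,Z=P[...,0],P[...,1],P[...,2]
m=(Z>.088)&(Z<.105)&(abs(X-.48)<.04)&(abs(Y-.19)<.04)&(im.max(2)<90); v,u=np.nonzero(m);q=P[m]
print("top",len(q),q.mean(0).round(4),q.min(0).round(4),q.max(0).round(4),u.min(),u.max(),v.min(),v.max(), cv2.minAreaRect(q[:,:2].astype(np.float32)))
m=(Z>.022)&(Z<.05)&(abs(X-.52)<.06)&(abs(Y-.22)<.06)&(np.hypot(X-.48,Y-.19)>.025); q=P[m]
print("shaft",len(q)); vx,vy,x0,y0=cv2.fitLine(q[:,:2].astype(np.float32),cv2.DIST_HUBER,0,.01,.01).ravel(); print(np.arctan2(vy,vx),x0,y0,"far",q[np.argsort(q[:,0])[-4:]].round(3), "z",np.median(q[:,2]))
# refine with pixel shaft: white pixels backproject to z=.0355
K,D,R,t=cal("wrist"); C=-R.T@t
def onz(uv,z):
    r=np.c_[cv2.undistortPoints(np.array(uv,float).reshape(-1,1,2),K,D).reshape(-1,2),np.ones(len(uv))]@R
    return C+r*((z-C[2])/r[:,2:])
print(onz([[295,65],[297,80],[300,105],[302,126],[302,139],[308,136]],.032).round(4)); print("top@.096",onz([[302,139],[302,140]],.096).round(4)); print("foot@.008",onz([[308,136]],.008).round(4))
E
```

```text
top 276 [0.4849 0.1747 0.0984] [0.4722 0.1624 0.0904] [0.4976 0.1868 0.1016] 294 309 131 150 ((0.48468443751335144, 0.17465314269065857), (0.02358996868133545, 0.018786080181598663), 36.664039611816406)
shaft 286
0.7611373 0.532719 0.21879345 far [[0.56  0.24  0.034]
 [0.561 0.243 0.036]
 [0.561 0.245 0.035]
 [0.562 0.242 0.035]] z 0.03787592047311183
[[0.559  0.2422 0.032 ]
 [0.5446 0.2287 0.032 ]
 [0.5196 0.2058 0.032 ]
 [0.4974 0.1866 0.032 ]
 [0.4822 0.1757 0.032 ]
 [0.4909 0.1711 0.032 ]]
top@.096 [[0.4867 0.1753 0.096 ]
 [0.4857 0.1746 0.096 ]]
foot@.008 [[0.4897 0.171  0.008 ]]
```

```bash
python3 - <<'E'
from h import *
im=np.load("w1.npz")["im"]; cv2.imwrite("pics/w1c.png",cv2.resize(im[55:165,260:350],(0,0),fx=5,fy=5,interpolation=cv2.INTER_NEAREST)[:,:,::-1])
E
```

```text
(no output)
```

View pics/w1c.png

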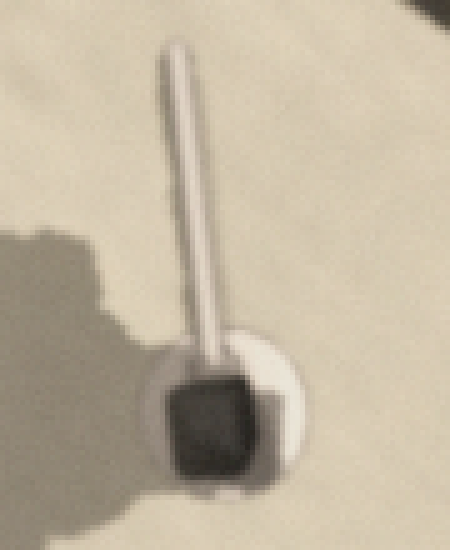

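The crop shows the foot disc around crop (228,415), with the handle top centred on it and the shaft straight up to (178,48). That gives an origin near (0.4845,0.1745) and yaw 0.735.

Request:
arm_command(
  steps=[
    {"x": 0.15,"y": -0.03,"z": 0.3,"rx": -0.05,"ry": 0,"rz": 0,"claw": 0.1},
    {"x": 0.16,"y": -0.03,"z": 0.3,"rx": 0,"ry": 0,"rz": 0,"claw": 0.1},
    {"x": 0.16,"y": -0.04,"z": 0.3,"rx": 0,"ry": 0,"rz": 0,"claw": 0.1},
    {"x": 0,"y": 0,"z": 0.3,"rx": 0,"ry": 0,"rz": -0.4,"claw": 0.1},
    {"x": 0,"y": 0,"z": 0.3,"rx": 0,"ry": 0,"rz": -0.38,"claw": 0.1},
    {"x": 0,"y": 0,"z": 0.15,"rx": 0,"ry": 0,"rz": 0,"claw": 0.1},
    {"x": 0,"y": 0,"z": 0,"rx": 0,"ry": 0,"rz": 0,"claw": 0.1},
    {"x": 0,"y": 0,"z": 0,"rx": 0,"ry": 0,"rz": 0,"claw": 0.1},
  ],
)

```text
t: 4.02
tool_pos: [0.4881, 0.1657, 0.1483]
tcp_rot: [3.135, 0.002, 0.721]
wrist_force: [0.9, 1.1, 0.8]
opening: 0.0467
grip_force: 0.0
```

```bash
python3 - <<'E'
from h import *
st()
im,d=bot.capture("wrist"); np.savez("w2",im=im,d=d);P=cloud("wrist",d)
X,Y,Z=P[...,0],P[...,1],P[...,2]
m=(Z>.088)&(Z<.105)&(abs(X-.48)<.04)&(abs(Y-.18)<.04)&(im.max(2)<90); q=P[m]; print("top",len(q),q.mean(0).round(4),cv2.minAreaRect(q[:,:2].astype(np.float32)))
m=(Z>.025)&(Z<.05)&(abs(X-.52)<.06)&(abs(Y-.22)<.06)&(np.hypot(X-.485,Y-.175)>.03); q=P[m]
vx,vy,x0,y0=cv2.fitLine(q[:,:2].astype(np.float32),cv2.DIST_HUBER,0,.01,.01).ravel(); a=np.arctan2(vy,vx);print(len(q),a,x0,y0,"far",max((q[:,:2]-[.4845,.1745])@[np.cos(a),np.sin(a)]))
plan([.4845,.1745,.05],.735); cv2.imwrite("pics/w2.png",im[:,:,::-1])
E
```

```text
{'t': 4.0167, 'tool_pos': [0.4881, 0.1657, 0.1483], 'tcp_rot': [3.1351, 0.0016, 0.7211], 'wrist_force': [0.9118, 1.0631, 0.7809], 'moment': [0.017, -0.027, -0.0168], 'opening': 0.0467, 'grip_force': 0.0, 'joint_pos': [0.1816, 0.3029, -0.7035, 1.9349, 0.2416, 0.9864, -1.4838]}
top 791 [0.483  0.1863 0.0965] ((0.4823939800262451, 0.18564574420452118), (0.02253844030201435, 0.019427448511123657), 38.9723014831543)
725 0.7501189 0.5287147 0.22972697 far 0.10834498856062111
shift/100mm tool [ 0.019 -0.095  0.994] | in goal axes [ 0.021 -0.087  0.994] | rot/.12 [ 0.062 -0.007 -0.109]
```

View pics/w2.png

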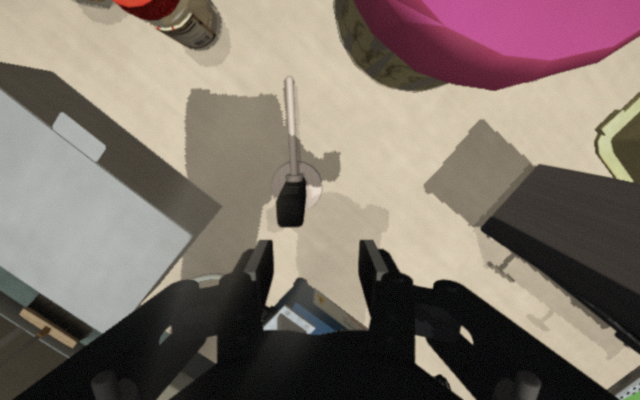

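The handle top is at about (290,200), left of the finger midline at column 315, so the tool needs more −y shift.

Request:
arm_command(
  steps=[
    {"x": 0.03,"y": -0.06,"z": 0,"rx": 0.06,"ry": 0,"rz": -0.1,"claw": 0.1},
    {"x": 0.03,"y": -0.06,"z": 0,"rx": 0,"ry": 0,"rz": -0.1,"claw": 0.1},
    {"x": 0.03,"y": -0.06,"z": 0.1,"rx": 0,"ry": 0,"rz": 0,"claw": 0.1},
    {"x": 0,"y": 0,"z": 0.15,"rx": 0,"ry": 0,"rz": 0,"claw": 0.1},
    {"x": 0,"y": 0,"z": 0.05,"rx": 0,"ry": 0,"rz": 0,"claw": 0.1},
    {"x": 0,"y": 0,"z": 0,"rx": 0,"ry": 0,"rz": 0,"claw": 0.1},
    {"x": 0,"y": 0,"z": 0,"rx": 0,"ry": 0,"rz": 0,"claw": 0.1},
    {"x": 0,"y": 0,"z": 0,"rx": 0,"ry": 0,"rz": 0,"claw": 0.1},
  ],
)

```text
t: 4.73
tool_pos: [0.4821, 0.1877, 0.1187]
tcp_rot: [-3.141, -0.0, 0.749]
wrist_force: [-0.7, 0.3, -0.3]
opening: 0.0472
grip_force: 0.0
```

```bash
python3 - <<'E'
from h import *
st()
for i in range(2):
    im,d=bot.capture("wrist");P=cloud("wrist",d)
    X,Y,Z=P[...,0],P[...,1],P[...,2]
    m=(Z>.088)&(Z<.105)&(abs(X-.48)<.03)&(abs(Y-.18)<.03)&(im.max(2)<90); q=P[m]; v,u=np.nonzero(m);print("top",len(q),q.mean(0).round(4),cv2.minAreaRect(q[:,:2].astype(np.float32)),u.mean(),v.mean())
    m=(Z>.025)&(Z<.05)&(abs(X-.52)<.06)&(abs(Y-.22)<.06)&(np.hypot(X-.485,Y-.18)>.03); q=P[m]
    vx,vy,x0,y0=cv2.fitLine(q[:,:2].astype(np.float32),cv2.DIST_HUBER,0,.01,.01).ravel(); a=np.arctan2(vy,vx);print(len(q),a,x0,y0)
    s=bot.sense(); R=Ro.from_euler("xyz",s["tcp_rot"]); 
    m=(Z>.088)&(Z<.105)&(abs(X-.48)<.03)&(abs(Y-.18)<.03)&(im.max(2)<90);print("top in tool",R.inv().apply(P[m].mean(0)-s["tool_pos"]).round(4))
    print("pad mid px",proj("wrist",s["tool_pos"]))
E
```

```text
{'t': 4.7333, 'tool_pos': [0.4821, 0.1877, 0.1187], 'tcp_rot': [-3.1408, -0.0002, 0.7495], 'wrist_force': [-0.7045, 0.3153, -0.3153], 'moment': [0.0218, 0.0304, 0.0373], 'opening': 0.0472, 'grip_force': 0.0, 'joint_pos': [0.1353, 0.3501, -0.7048, 1.9573, 0.2794, 0.932, -1.5294]}
top 996 [0.482  0.1862 0.0955] ((0.48108118772506714, 0.18506018817424774), (0.022612284868955612, 0.018897589296102524), 42.529903411865234) 317.078313253012 239.0281124497992
855 0.74879634 0.5295651 0.23031238
top in tool [-0.0012  0.0009  0.0233]
pad mid px [[315.62108577 253.62634952]]
top 997 [0.482  0.1861 0.0954] ((0.48107266426086426, 0.18495379388332367), (0.022900227457284927, 0.018861111253499985), 42.868690490722656) 317.025075225677 239.02808425275828
841 0.74558735 0.529809 0.23049556
top in tool [-0.0013  0.0009  0.0234]
pad mid px [[315.64429063 253.5813136 ]]
```

Request:
arm_command(
  steps=[
    {"x": 0,"y": 0.01,"z": 0.2,"rx": 0,"ry": 0,"rz": 0,"claw": 0.1},
    {"x": 0,"y": 0,"z": 0.2,"rx": 0,"ry": 0,"rz": 0,"claw": 0.1},
    {"x": 0,"y": 0,"z": 0.2,"rx": 0,"ry": 0,"rz": 0,"claw": 0.1},
    {"x": 0,"y": 0,"z": 0.11,"rx": 0,"ry": 0,"rz": 0,"claw": 0.1},
    {"x": 0,"y": 0,"z": 0,"rx": 0,"ry": 0,"rz": 0,"claw": 0.1},
    {"x": 0,"y": 0,"z": 0,"rx": 0,"ry": 0,"rz": 0,"claw": -1},
    {"x": 0,"y": 0,"z": 0,"rx": 0,"ry": 0,"rz": 0,"claw": -1},
    {"x": 0,"y": 0,"z": 0,"rx": 0,"ry": 0,"rz": 0,"claw": -1},
  ],
  squeeze=110,
)

```text
t: 5.5
tool_pos: [0.4835, 0.1874, 0.0486]
tcp_rot: [-3.141, -0.002, 0.749]
wrist_force: [0.1, 0.3, 4.0]
opening: 0.0189
grip_force: 107.6
```

Request:
arm_command(
  steps=[
    {"x": 0,"y": 0,"z": 0,"rx": 0,"ry": 0,"rz": 0,"claw": -1},
    {"x": 0,"y": 0,"z": 0,"rx": 0,"ry": 0,"rz": 0,"claw": -1},
    {"x": 0,"y": 0,"z": 0,"rx": 0,"ry": 0,"rz": 0,"claw": -1},
    {"x": 0,"y": 0,"z": -0.2,"rx": 0,"ry": 0,"rz": 0,"claw": -1},
    {"x": 0,"y": 0,"z": -0.4,"rx": 0,"ry": 0,"rz": 0,"claw": -1},
    {"x": 0,"y": 0,"z": -0.4,"rx": 0,"ry": 0,"rz": 0,"claw": -1},
    {"x": 0,"y": 0,"z": -0.4,"rx": 0,"ry": 0,"rz": 0,"claw": -1},
    {"x": 0,"y": 0,"z": -0.4,"rx": 0,"ry": 0,"rz": 0,"claw": -1},
  ],
)

```text
t: 6.17
tool_pos: [0.4816, 0.1862, 0.2286]
tcp_rot: [-3.14, 0.002, 0.75]
wrist_force: [0.9, -0.5, -1.9]
opening: 0.0189
grip_force: 107.9
```

```bash
python3 - <<'E'
from h import *
st()
Q=[]
for n in("scene","side"):
    P=cloud(n,np.load(f"cap_{n}.npz")["d"]).reshape(-1,3); Q.append(P[~np.isnan(P[:,0])])
for Q1 in Q+[np.vstack(Q)]:
    q=Q1[(Q1[:,0]>.56)&(Q1[:,0]<.625)&(Q1[:,1]>-.23)&(Q1[:,1]<-.01)&(Q1[:,2]>.19)&(Q1[:,2]<.345)]
    vx,vy,x0,y0=cv2.fitLine(q[:,:2].astype(np.float32),cv2.DIST_HUBER,0,.003,.01).ravel()
    if vy<0: vx,vy=-vx,-vy
    yaw=np.arctan2(-vx,vy); ex=np.array([np.cos(yaw),np.sin(yaw)]); ey=np.array([-ex[1],ex[0]])
    off=np.median((q[:,:2])@ex); print("yaw",yaw,"face x@",off, len(q))
    f=Q1[(abs(Q1[:,:2]@ex-off)<.012)&(Q1[:,2]>.2)&(Q1[:,2]<.34)]; print(" edges y",np.percentile(f[:,:2]@ey,[.5,99.5]))
    k=Q1[(Q1[:,:2]@ex-off<-.012)&(Q1[:,:2]@ex-off>-.05)&(Q1[:,2]>.22)&(Q1[:,2]<.36)&(Q1[:,1]<.0)&(Q1[:,1]>-.24)]
    print(" ring pts",np.c_[k[:,:2]@ex-off,k[:,:2]@ey,k[:,2]].round(3).tolist()[::3])
# side of cabinet: yaw from side wall
    w=Q1[(Q1[:,0]>.585)&(Q1[:,0]<.65)&(Q1[:,1]>-.005)&(Q1[:,1]<.03)&(Q1[:,2]>.1)&(Q1[:,2]<.36)]
    vx,vy,x0,y0=cv2.fitLine(w[:,:2].astype(np.float32),cv2.DIST_HUBER,0,.003,.01).ravel(); print(" side yaw",np.arctan(vy/vx), "y",np.median(w[:,:2]@ey))
E
```

```text
{'t': 6.1667, 'tool_pos': [0.4816, 0.1862, 0.2286], 'tcp_rot': [-3.1402, 0.0018, 0.7499], 'wrist_force': [0.8883, -0.5163, -1.8729], 'moment': [0.0129, -0.1478, 0.0171], 'opening': 0.0189, 'grip_force': 107.8691, 'joint_pos': [0.2026, 0.2191, -0.7512, 1.8377, 0.1622, 1.1497, -1.4246]}
yaw 0.100749105 face x@ 0.5794939446627202 1667
 edges y [-0.30803169  0.38904487]
 ring pts [[-0.012, -0.18, 0.317], [-0.02, -0.178, 0.317], [-0.017, -0.177, 0.313], [-0.026, -0.179, 0.314], [-0.032, -0.187, 0.312], [-0.023, -0.174, 0.313], [-0.032, -0.175, 0.315], [-0.032, -0.192, 0.306], [-0.032, -0.181, 0.309], [-0.03, -0.167, 0.312], [-0.032, -0.2, 0.296], [-0.028, -0.2, 0.291], [-0.031, -0.165, 0.306], [-0.029, -0.163, 0.304], [-0.033, -0.197, 0.287], [-0.028, -0.195, 0.283], [-0.031, -0.159, 0.3], [-0.028, -0.159, 0.296], [-0.033, -0.193, 0.279], [-0.029, -0.187, 0.278], [-0.03, -0.161, 0.288], [-0.033, -0.186, 0.276], [-0.032, -0.164, 0.284], [-0.032, -0.158, 0.284], [-0.033, -0.174, 0.275]]
 side yaw 0.09135033 y -0.050519465182542744
yaw 0.1016074 face x@ 0.5804437817769432 1409
 edges y [-0.3
[... 1268 characters left out ...]
0.188, 0.276], [-0.033, -0.165, 0.284], [-0.033, -0.159, 0.284], [-0.034, -0.176, 0.275], [-0.014, -0.178, 0.315], [-0.026, -0.176, 0.317], [-0.014, -0.178, 0.311], [-0.025, -0.178, 0.313], [-0.031, -0.188, 0.311], [-0.026, -0.176, 0.311], [-0.032, -0.185, 0.309], [-0.032, -0.17, 0.309], [-0.028, -0.164, 0.307], [-0.03, -0.196, 0.299], [-0.03, -0.167, 0.304], [-0.029, -0.163, 0.301], [-0.034, -0.197, 0.293], [-0.03, -0.199, 0.288], [-0.034, -0.16, 0.296], [-0.03, -0.16, 0.292], [-0.029, -0.162, 0.288], [-0.031, -0.158, 0.286], [-0.034, -0.191, 0.278], [-0.031, -0.182, 0.276], [-0.031, -0.166, 0.277], [-0.033, -0.184, 0.273], [-0.03, -0.184, 0.269]]
 side yaw 0.08932906 y -0.05228228878478158
```

Request:
arm_command(
  steps=[
    {"x": -0.05,"y": 0,"z": -0.15,"rx": 0,"ry": 0,"rz": 0.9,"claw": -1},
    {"x": -0.05,"y": 0,"z": -0.15,"rx": 0,"ry": 0,"rz": 0.9,"claw": -1},
    {"x": 0,"y": 0,"z": -0.15,"rx": 0,"ry": 0,"rz": 0.9,"claw": -1},
    {"x": 0,"y": 0,"z": -0.15,"rx": 0,"ry": 0,"rz": 0.9,"claw": -1},
    {"x": 0,"y": 0,"z": -0.15,"rx": 0,"ry": 0,"rz": 0.9,"claw": -1},
    {"x": 0,"y": 0,"z": -0.15,"rx": 0,"ry": 0,"rz": 0.9,"claw": -1},
    {"x": -0.2,"y": 0.2,"z": 0,"rx": 0,"ry": 0,"rz": 0,"claw": -1},
    {"x": -0.2,"y": 0.3,"z": 0,"rx": 0,"ry": 0,"rz": 0,"claw": -1},
  ],
)

```text
t: 6.83
tool_pos: [0.4397, 0.1292, 0.3178]
tcp_rot: [-3.138, -0.0, 0.108]
wrist_force: [0.4, -0.7, -2.8]
opening: 0.0187
grip_force: 108.4
```

```bash
python3 - <<'E'
from h import *
st(); plan([.408,-.138,.316],.1)
E
```

```text
{'t': 6.8333, 'tool_pos': [0.4397, 0.1292, 0.3178], 'tcp_rot': [-3.1383, -0.0001, 0.1079], 'wrist_force': [0.4346, -0.6976, -2.8406], 'moment': [-0.05, -0.0196, 0.0232], 'opening': 0.0187, 'grip_force': 108.4483, 'joint_pos': [0.2649, 0.0064, -0.64, 1.8278, 0.0007, 1.3078, -1.8382]}
shift/100mm tool [-0.603  2.623  0.009] | in goal axes [-0.583  2.627  0.018] | rot/.12 [-0.027 -0.     0.066]
```

Request:
arm_command(
  steps=[
    {"x": -0.12,"y": 0.38,"z": 0,"rx": 0,"ry": 0,"rz": 0,"claw": -1},
    {"x": -0.12,"y": 0.38,"z": 0,"rx": 0,"ry": 0,"rz": 0,"claw": -1},
    {"x": -0.12,"y": 0.38,"z": 0,"rx": 0,"ry": 0,"rz": 0,"claw": -1},
    {"x": -0.12,"y": 0.38,"z": 0,"rx": 0,"ry": 0,"rz": 0,"claw": -1},
    {"x": -0.1,"y": 0.38,"z": 0,"rx": 0,"ry": 0,"rz": 0,"claw": -1},
    {"x": 0,"y": 0.38,"z": 0,"rx": 0,"ry": 0,"rz": 0.05,"claw": -1},
    {"x": 0,"y": 0.3,"z": 0,"rx": 0,"ry": 0,"rz": 0,"claw": -1},
    {"x": 0,"y": 0,"z": 0,"rx": 0,"ry": 0,"rz": 0,"claw": -1},
  ],
)

```text
t: 7.5
tool_pos: [0.4071, -0.1434, 0.3165]
tcp_rot: [3.139, 0.003, 0.085]
wrist_force: [-0.6, 0.7, -3.3]
opening: 0.0186
grip_force: 108.6
```

```bash
python3 - <<'E'
from h import *
st(); plan([.408,-.138,.316],.1)
s=bot.sense()
o=[]
for n in ("wrist","scene","side"):
    im,d=bot.capture(n); np.savez("c_"+n,im=im,d=d); P=cloud(n,d)
    for k in("hook","ring"):
      for r in bot.look_for(n,k)[:2]:
        u,v=np.round(r["uv"]).astype(int); print(n,k,round(r["p"],2),u,v,P[v,u].round(3))
    c=im[0:200,220:420] if n=="wrist" else im[110:210,270:370]
    o.append(cv2.resize(c,(400,400) if n=="wrist" else (395,400),interpolation=cv2.INTER_CUBIC))
cv2.imwrite("pics/w3.png",np.hstack(o[:2])[:,:,::-1])
E
```

```text
{'t': 7.5, 'tool_pos': [0.4071, -0.1434, 0.3165], 'tcp_rot': [3.1391, 0.0026, 0.0848], 'wrist_force': [-0.5799, 0.6893, -3.3455], 'moment': [0.0335, -0.0598, -0.0479], 'opening': 0.0186, 'grip_force': 108.59, 'joint_pos': [0.5445, -0.0528, -0.2927, 1.886, -0.0124, 1.3078, -1.2305]}
shift/100mm tool [ 0.014 -0.053  0.004] | in goal axes [ 0.015 -0.053  0.005] | rot/.12 [ 0.021  0.022 -0.126]
wrist hook 0.87 316 236 [ 0.415 -0.139  0.309]
scene hook 0.69 390 169 [ 0.395 -0.128  0.291]
scene ring 0.56 327 151 [ 0.592 -0.105  0.288]
side hook 0.57 392 156 [ 0.402 -0.129  0.298]
side ring 0.85 333 151 [ 0.597 -0.102  0.286]
```

View pics/w3.png

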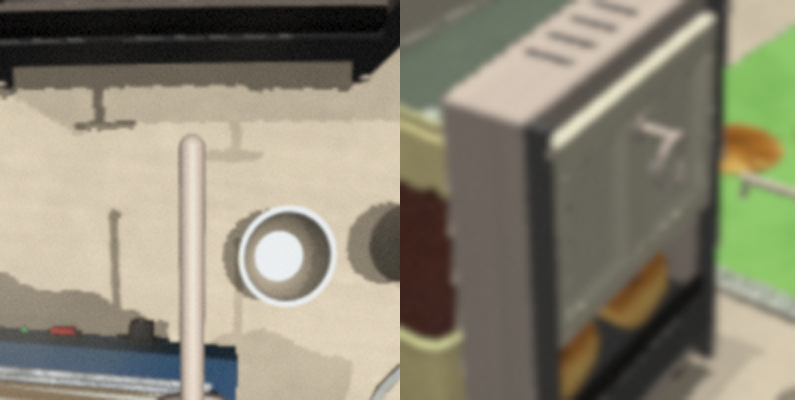

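The left half (wrist) shows the hook's end at about (316,68) with the ring out of view. The right half (scene) shows the ring near (435,147), still free.

```bash
python3 - <<'E'
from h import *
yaw=.1;ex=np.array([np.cos(yaw),np.sin(yaw)]); ey=np.array([-ex[1],ex[0]])
s=bot.sense(); p=np.array(s["tool_pos"]); print("tcp loc",p[:2]@ex,p[:2]@ey,p[2],s["tcp_rot"])
for n in("wrist","scene","side"):
    P=cloud(n,np.load(f"c_{n}.npz")["d"]).reshape(-1,3); P=P[~np.isnan(P[:,0])]; L=np.c_[P[:,:2]@ex,P[:,:2]@ey,P[:,2]]
    k=L[(L[:,0]>.415)&(L[:,0]<.53)&(abs(L[:,1]+.18)<.03)&(L[:,2]>.26)&(L[:,2]<.32)]
    k=k[np.argsort(k[:,0])]; print(n,"shaft",len(k),k[::max(1,len(k)//10)].round(3).tolist(),k[-3:].round(3).tolist())
    if len(k)>20:
        b=k[k[:,0]<np.percentile(k[:,0],90)]; print("  y fit",np.polyfit(b[:,0],b[:,1],1),"z fit",np.polyfit(b[:,0],b[:,2],1),"zmin",k[:,2].min())
    r=L[(L[:,0]>.54)&(L[:,0]<.566)&(abs(L[:,1]+.178)<.04)&(L[:,2]>.24)&(L[:,2]<.34)]
    if len(r): print("  ring",np.percentile(r,[3,50,97],axis=0).round(4).tolist())
E
```

```text
tcp loc 0.39307347406878224 -0.17535175988470195 0.31721830704196613 [-3.14124330e+00  1.20426346e-03  9.73906783e-02]
wrist shaft 1746 [[0.415, -0.176, 0.304], [0.424, -0.172, 0.303], [0.432, -0.174, 0.304], [0.441, -0.174, 0.303], [0.449, -0.174, 0.306], [0.457, -0.175, 0.304], [0.465, -0.176, 0.304], [0.472, -0.177, 0.304], [0.478, -0.177, 0.303], [0.485, -0.174, 0.304], [0.491, -0.173, 0.302]] [[0.492, -0.175, 0.302], [0.492, -0.176, 0.302], [0.492, -0.175, 0.302]]
  y fit [-0.00034803 -0.17483922] z fit [-0.00505872  0.30583675] zmin 0.29909508705270826
scene shaft 71 [[0.415, -0.177, 0.303], [0.422, -0.173, 0.3], [0.431, -0.172, 0.301], [0.439, -0.175, 0.302], [0.446, -0.17, 0.303], [0.457, -0.175, 0.303], [0.466, -0.173, 0.302], [0.474, -0.17, 0.304], [0.484, -0.178, 0.3], [0.486, -0.171, 0.296], [0.491, -0.174, 0.286]] [[0.488, -0.174, 0.3], [0.489, -0.175, 0.303], [0.491, -0.174, 0.286]]
  y fit [ 0.00072196 -0.17350299] z fit [-0.05162436  0.3238141 ] zmin 0.2861098911401136
  ring [[0.5467, -0.199, 0.2734], [0.5489, -0.1779, 0.2987], [0.5626, -0.1578, 0.3155]]
side shaft 61 [[0.415, -0.176, 0.298], [0.423, -0.17, 0.301], [0.432, -0.175, 0.302], [0.44, -0.171, 0.298], [0.449, -0.176, 0.302], [0.456, -0.171, 0.303], [0.467, -0.172, 0.298], [0.475, -0.174, 0.302], [0.485, -0.174, 0.301], [0.488, -0.173, 0.304], [0.491, -0.173, 0.3]] [[0.491, -0.172, 0.294], [0.491, -0.173, 0.29], [0.491, -0.173, 0.3]]
  y fit [-0.00753854 -0.16925183] z fit [-0.04558637  0.320611  ] zmin 0.2842145700891196
  ring [[0.5471, -0.1992, 0.272], [0.5497, -0.1767, 0.2983], [0.5602, -0.1584, 0.3157]]
```

Request:
arm_command(
  steps=[
    {"x": 0.1,"y": 0.02,"z": 0,"rx": 0,"ry": 0,"rz": 0,"claw": -1},
    {"x": 0.1,"y": 0.02,"z": 0,"rx": 0,"ry": 0,"rz": 0,"claw": -1},
    {"x": 0.1,"y": 0,"z": 0,"rx": 0,"ry": 0,"rz": 0,"claw": -1},
    {"x": 0.1,"y": 0,"z": 0,"rx": 0,"ry": 0,"rz": 0,"claw": -1},
    {"x": 0.1,"y": 0,"z": 0,"rx": 0,"ry": 0,"rz": 0,"claw": -1},
    {"x": 0.05,"y": 0,"z": 0,"rx": 0,"ry": 0,"rz": 0,"claw": -1},
    {"x": 0,"y": 0,"z": 0,"rx": 0,"ry": 0,"rz": 0,"claw": -1},
    {"x": 0,"y": 0,"z": 0,"rx": 0,"ry": 0,"rz": 0,"claw": -1},
  ],
)

```text
t: 8.62
tool_pos: [0.4638, -0.1348, 0.3168]
tcp_rot: [-3.141, 0.002, 0.096]
wrist_force: [0.4, 0.3, -3.5]
opening: 0.0185
grip_force: 108.6
```

```bash
cat > m.py <<'E'
from h import *
yaw=.1;ex=np.array([np.cos(yaw),np.sin(yaw)]); ey=np.array([-ex[1],ex[0]])
def meas(ns=("scene","side"),zr=.30):
    s=bot.sense(); p=np.array(s["tool_pos"]); print("t",s["t"],"tcp loc",round(p[:2]@ex,4),round(p[:2]@ey,4),p[2].round(4),np.round(s["tcp_rot"],3),"F",np.round(s["wrist_force"],1),"M",np.round(s["moment"],2))
    for n in ns:
        d=bot.capture(n)[1]; P=cloud(n,d).reshape(-1,3); P=P[~np.isnan(P[:,0])]; L=np.c_[P[:,:2]@ex,P[:,:2]@ey,P[:,2]]
        r=L[(L[:,0]>.50)&(L[:,0]<.57)&(abs(L[:,1]+.178)<.04)&(abs(L[:,2]-zr)<.045)]
        sh=L[(L[:,0]>.42)&(L[:,0]<.535)&(abs(L[:,1]+.178)<.02)&(abs(L[:,2]-zr)<.045)]
        print(n,"all",np.percentile(r,[3,50,97],axis=0).round(4).tolist(),"shaft",len(sh),np.median(sh,axis=0).round(4) if len(sh) else "", "slope",np.polyfit(sh[:,0],sh[:,2],1)[0].round(3) if len(sh)>10 else "")
        rr=r[r[:,0]>.543]; print("   ring",np.percentile(rr,[3,50,97],axis=0).round(4).tolist())
        e=L[(abs(L[:,0]-.58)<.012)&(abs(L[:,1]+.12)<.07)&(L[:,2]>.07)&(L[:,2]<.3)]; print("   sash low edge", np.percentile(e[:,2],[1,3,5]).round(4))
E
python3 - <<'E'
from m import *
meas(("scene","side","wrist"))
E
```

```text
t 8.6167 tcp loc 0.448 -0.1804 0.3168 [-3.141e+00  2.000e-03  9.600e-02] F [ 0.4  0.3 -3.5] M [ 0.    0.01 -0.03]
scene all [[0.5074, -0.1976, 0.2743], [0.5475, -0.1776, 0.3012], [0.5654, -0.1586, 0.3151]] shaft 345 [ 0.4409 -0.1712  0.3003] slope -0.02
   ring [[0.5443, -0.1991, 0.2742], [0.5493, -0.176, 0.3022], [0.5674, -0.1574, 0.3158]]
   sash low edge [0.0722 0.0766 0.08  ]
side all [[0.5025, -0.1967, 0.2728], [0.5478, -0.1777, 0.3001], [0.5617, -0.1599, 0.3156]] shaft 297 [ 0.4425 -0.1716  0.3011] slope -0.028
   ring [[0.5452, -0.1975, 0.2722], [0.5498, -0.1765, 0.2988], [0.5643, -0.1596, 0.3164]]
   sash low edge [0.0729 0.0759 0.081 ]
wrist all [[0.505, -0.1981, 0.2762], [0.549, -0.1804, 0.3047], [0.5677, -0.1629, 0.3168]] shaft 5385 [ 0.4587 -0.1798  0.3041] slope -0.077
   ring [[0.5471, -0.1991, 0.2757], [0.5508, -0.1805, 0.3122], [0.5683, -0.1621, 0.317]]
   sash low edge [0.0796 0.0948 0.1013]
```

Request:
arm_command(
  steps=[
    {"x": 0.06,"y": 0,"z": 0,"rx": 0,"ry": 0,"rz": 0,"claw": -1},
    {"x": 0.06,"y": 0,"z": 0,"rx": 0,"ry": 0,"rz": 0,"claw": -1},
    {"x": 0.06,"y": 0,"z": 0,"rx": 0,"ry": 0,"rz": 0,"claw": -1},
    {"x": 0.05,"y": 0,"z": 0,"rx": 0,"ry": 0,"rz": 0,"claw": -1},
    {"x": 0,"y": 0,"z": 0,"rx": 0,"ry": 0,"rz": 0,"claw": -1},
    {"x": 0,"y": 0,"z": 0.05,"rx": 0,"ry": 0,"rz": 0,"claw": -1},
    {"x": 0,"y": 0,"z": 0.05,"rx": 0,"ry": 0,"rz": 0,"claw": -1},
    {"x": 0,"y": 0,"z": 0,"rx": 0,"ry": 0,"rz": 0,"claw": -1},
  ],
)

```text
t: 9.43
tool_pos: [0.4855, -0.1327, 0.3055]
tcp_rot: [-3.14, 0.004, 0.095]
wrist_force: [0.5, 0.2, -2.2]
opening: 0.0187
grip_force: 108.6
```

```bash
python3 - <<'E'
from m import *
meas(("scene","side","wrist"))
im,_=bot.capture("side"); cv2.imwrite("pics/s4.png",cv2.resize(im[110:190,290:390],(800,600),interpolation=cv2.INTER_CUBIC)[:,:,::-1])
E
```

```text
t 9.4333 tcp loc 0.4698 -0.1805 0.3055 [-3.14   0.004  0.095] F [ 0.5  0.2 -2.2] M [-0.04  0.06  0.03]
scene all [[0.5055, -0.1982, 0.2746], [0.548, -0.178, 0.2906], [0.5668, -0.1588, 0.3158]] shaft 358 [ 0.4599 -0.171   0.2896] slope -0.042
   ring [[0.5453, -0.1984, 0.2737], [0.5495, -0.1775, 0.2941], [0.5677, -0.1582, 0.3159]]
   sash low edge [0.0722 0.0764 0.0812]
side all [[0.5063, -0.1978, 0.2738], [0.5494, -0.177, 0.2911], [0.5675, -0.1594, 0.3158]] shaft 320 [ 0.4629 -0.1712  0.2916] slope -0.01
   ring [[0.5463, -0.1981, 0.2726], [0.5503, -0.177, 0.2919], [0.5679, -0.1587, 0.3159]]
   sash low edge [0.0732 0.0772 0.0811]
wrist all [[0.5046, -0.1977, 0.2798], [0.5493, -0.1804, 0.3098], [0.568, -0.1631, 0.3172]] shaft 5904 [ 0.4801 -0.1796  0.302 ] slope -0.339
   ring [[0.5457, -0.1988, 0.278], [0.5517, -0.1804, 0.3138], [0.5685, -0.1618, 0.3173]]
   sash low edge [0.0833 0.0956 0.1   ]
```

View pics/s4.png

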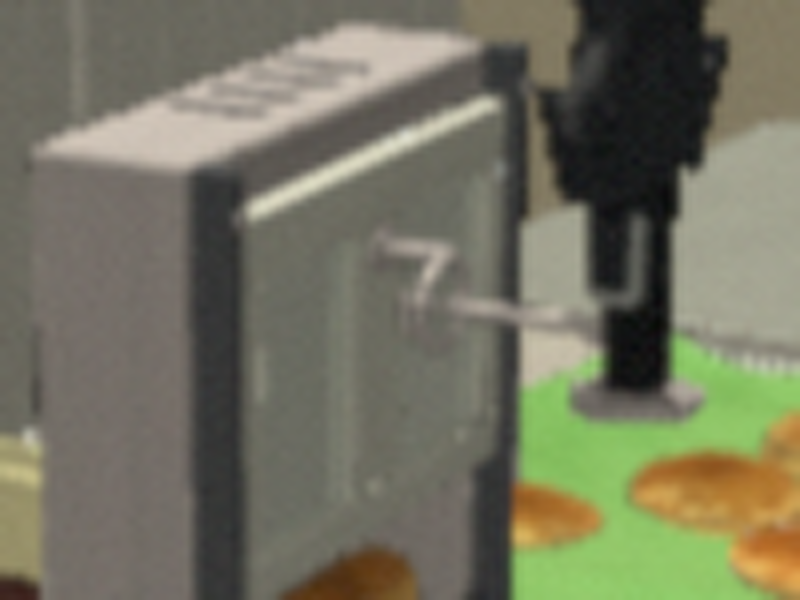

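The hook goes through the ring: the shaft enters it around (440,300), with the bill behind the ring.

Request:
arm_command(
  steps=[
    {"x": 0,"y": 0,"z": 0.05,"rx": 0,"ry": 0,"rz": 0,"claw": -1},
    {"x": 0,"y": 0,"z": 0.05,"rx": 0,"ry": 0,"rz": 0,"claw": -1},
    {"x": 0,"y": 0,"z": 0.04,"rx": 0,"ry": 0,"rz": 0,"claw": -1},
    {"x": 0,"y": 0,"z": 0.04,"rx": 0,"ry": 0,"rz": 0,"claw": -1},
    {"x": 0,"y": 0,"z": 0.04,"rx": 0,"ry": 0,"rz": 0,"claw": -1},
    {"x": 0,"y": 0,"z": 0.04,"rx": 0,"ry": 0,"rz": 0,"claw": -1},
    {"x": 0,"y": 0,"z": 0.04,"rx": 0,"ry": 0,"rz": 0,"claw": -1},
    {"x": 0,"y": 0,"z": 0.0,"rx": 0,"ry": 0,"rz": 0,"claw": -1},
  ],
)

```text
t: 10.3
tool_pos: [0.4865, -0.1327, 0.2763]
tcp_rot: [-3.141, 0.001, 0.095]
wrist_force: [-0.4, 0.2, -1.4]
opening: 0.0186
grip_force: 108.9
```

```bash
python3 - <<'E'
from m import *
meas(("scene","side"),.27)
E
```

```text
t 10.3 tcp loc 0.4709 -0.1806 0.2763 [-3.141e+00  1.000e-03  9.500e-02] F [-0.4  0.2 -1.4] M [ 0.02 -0.13 -0.04]
scene all [[0.5072, -0.1989, 0.2515], [0.5485, -0.1778, 0.2639], [0.5667, -0.1581, 0.297]] shaft 344 [ 0.461  -0.1714  0.2599] slope -0.056
   ring [[0.5462, -0.2005, 0.2498], [0.5501, -0.1771, 0.2764], [0.5676, -0.1576, 0.2977]]
   sash low edge [0.0733 0.079  0.083 ]
side all [[0.5067, -0.2002, 0.2506], [0.549, -0.1779, 0.2628], [0.5683, -0.1566, 0.2955]] shaft 304 [ 0.4631 -0.1712  0.2618] slope -0.065
   ring [[0.5471, -0.2004, 0.2476], [0.5499, -0.178, 0.2754], [0.5685, -0.1561, 0.2958]]
   sash low edge [0.0729 0.0773 0.0807]
```

Request:
arm_command(
  steps=[
    {"x": 0,"y": 0,"z": 0.05,"rx": 0,"ry": 0,"rz": 0,"claw": -1},
    {"x": 0,"y": 0,"z": 0.05,"rx": 0,"ry": 0,"rz": 0,"claw": -1},
    {"x": 0,"y": 0,"z": 0.05,"rx": 0,"ry": 0,"rz": 0,"claw": -1},
    {"x": 0,"y": 0,"z": 0.05,"rx": 0,"ry": 0,"rz": 0,"claw": -1},
    {"x": 0,"y": 0,"z": 0.05,"rx": 0,"ry": 0,"rz": 0,"claw": -1},
    {"x": 0,"y": 0,"z": 0.05,"rx": 0,"ry": 0,"rz": 0,"claw": -1},
    {"x": 0,"y": 0,"z": 0.05,"rx": 0,"ry": 0,"rz": 0,"claw": -1},
    {"x": 0,"y": 0,"z": 0.05,"rx": 0,"ry": 0,"rz": 0,"claw": -1},
  ],
)

```text
t: 11.07
tool_pos: [0.4869, -0.1327, 0.2367]
tcp_rot: [-3.141, 0.0, 0.095]
wrist_force: [0.8, 0.2, 1.7]
opening: 0.0191
grip_force: 109.1
```

Request:
arm_command(
  steps=[
    {"x": 0,"y": 0,"z": 0.02,"rx": 0,"ry": 0,"rz": 0,"claw": -1},
    {"x": 0,"y": 0,"z": 0.02,"rx": 0,"ry": 0,"rz": 0,"claw": -1},
    {"x": 0,"y": 0,"z": 0.02,"rx": 0,"ry": 0,"rz": 0,"claw": -1},
    {"x": 0,"y": 0,"z": 0.02,"rx": 0,"ry": 0,"rz": 0,"claw": -1},
    {"x": 0,"y": 0,"z": 0.02,"rx": 0,"ry": 0,"rz": 0,"claw": -1},
    {"x": 0,"y": 0,"z": 0.02,"rx": 0,"ry": 0,"rz": 0,"claw": -1},
    {"x": 0,"y": 0,"z": 0,"rx": 0,"ry": 0,"rz": 0,"claw": -1},
    {"x": 0,"y": 0,"z": 0,"rx": 0,"ry": 0,"rz": 0,"claw": -1},
  ],
)

```text
t: 11.73
tool_pos: [0.4862, -0.1326, 0.2248]
tcp_rot: [-3.141, 0.002, 0.096]
wrist_force: [1.4, 0.1, -1.3]
opening: 0.0186
grip_force: 109.1
```

```bash
python3 - <<'E'
from m import *
meas(("scene","side"),.22)
E
```

```text
t 11.7333 tcp loc 0.4706 -0.1805 0.2248 [-3.141e+00  2.000e-03  9.600e-02] F [ 1.4  0.1 -1.3] M [ 0.07 -0.36  0.07]
scene all [[0.5058, -0.1974, 0.202], [0.5485, -0.1775, 0.212], [0.5652, -0.1584, 0.2456]] shaft 322 [ 0.4615 -0.171   0.2082] slope -0.027
   ring [[0.5461, -0.1982, 0.2005], [0.5499, -0.1775, 0.2227], [0.5655, -0.1579, 0.2459]]
   sash low edge [0.074  0.0798 0.0846]
side all [[0.5094, -0.1982, 0.1986], [0.5495, -0.1781, 0.2114], [0.5683, -0.1571, 0.2448]] shaft 303 [ 0.4634 -0.1708  0.2101] slope 0.0
   ring [[0.5473, -0.1987, 0.1971], [0.5508, -0.178, 0.2188], [0.5687, -0.1567, 0.2452]]
   sash low edge [0.0724 0.077  0.0832]
```

Request:
arm_command(
  steps=[
    {"x": 0,"y": 0,"z": 0.02,"rx": 0,"ry": 0,"rz": 0,"claw": -1},
    {"x": 0,"y": 0,"z": 0.01,"rx": 0,"ry": 0,"rz": 0,"claw": -1},
    {"x": 0,"y": 0,"z": 0.01,"rx": 0,"ry": 0,"rz": 0,"claw": -1},
    {"x": 0,"y": 0,"z": 0.01,"rx": 0,"ry": 0,"rz": 0,"claw": -1},
    {"x": 0,"y": 0,"z": 0.01,"rx": 0,"ry": 0,"rz": 0,"claw": -1},
    {"x": 0,"y": 0,"z": 0.01,"rx": 0,"ry": 0,"rz": 0,"claw": -1},
    {"x": 0,"y": 0,"z": 0,"rx": 0,"ry": 0,"rz": 0,"claw": -1},
    {"x": 0,"y": 0,"z": 0,"rx": 0,"ry": 0,"rz": 0,"claw": -1},
  ],
)

```text
t: 12.5
tool_pos: [0.4862, -0.1327, 0.2183]
tcp_rot: [-3.141, 0.002, 0.095]
wrist_force: [-3.8, 1.1, 4.9]
opening: 0.0187
grip_force: 109.5
```

```bash
cat >> m.py <<'E'
def force(k=6):
    F=[];M=[]
    for i in range(k):
        bot.capture("wrist"); s=bot.sense(); F.append(s["wrist_force"]); M.append(s["moment"])
    print("Fmean",np.mean(F,0).round(2),"sd",np.std(F,0).round(2),"M",np.mean(M,0).round(3),"z",s["tool_pos"][2],"t",s["t"])
E
python3 - <<'E'
from m import *
force()
E
```

```text
Fmean [-3.66  0.81  5.11] sd [0.42 0.27 0.5 ] M [0.245 0.191 0.08 ] z 0.21829029243793577 t 12.8
```

Request:
arm_command(
  steps=[
    {"x": 0,"y": 0,"z": 0.01,"rx": 0,"ry": 0,"rz": 0,"claw": -1},
    {"x": 0,"y": 0,"z": 0.005,"rx": 0,"ry": 0,"rz": 0,"claw": -1},
    {"x": 0,"y": 0,"z": 0.005,"rx": 0,"ry": 0,"rz": 0,"claw": -1},
    {"x": 0,"y": 0,"z": 0.005,"rx": 0,"ry": 0,"rz": 0,"claw": -1},
    {"x": 0,"y": 0,"z": 0,"rx": 0,"ry": 0,"rz": 0,"claw": -1},
    {"x": 0,"y": 0,"z": 0,"rx": 0,"ry": 0,"rz": 0,"claw": -1},
    {"x": 0,"y": 0,"z": 0,"rx": 0,"ry": 0,"rz": 0,"claw": -1},
    {"x": 0,"y": 0,"z": 0,"rx": 0,"ry": 0,"rz": 0,"claw": -1},
  ],
)

```text
t: 13.47
tool_pos: [0.4863, -0.1328, 0.2163]
tcp_rot: [-3.141, 0.001, 0.095]
wrist_force: [-5.1, 0.6, 7.6]
opening: 0.0187
grip_force: 109.8
```

```bash
python3 - <<'E'
from m import *
force(4); meas(("scene","side"),.22)
E
```

```text
Fmean [-4.54  0.9   7.6 ] sd [0.33 0.29 0.38] M [0.29  0.329 0.097] z 0.21624302255324934 t 13.6667
t 13.6667 tcp loc 0.4706 -0.1806 0.2162 [-3.141e+00  1.000e-03  9.500e-02] F [-4.3  1.1  7.1] M [0.33 0.31 0.13]
scene all [[0.5061, -0.1981, 0.1928], [0.5487, -0.178, 0.2035], [0.5682, -0.1592, 0.2374]] shaft 299 [ 0.4609 -0.172   0.2041] slope -0.32
   ring [[0.5461, -0.1984, 0.1918], [0.5498, -0.1777, 0.2137], [0.5683, -0.1586, 0.2377]]
   sash low edge [0.0733 0.078  0.0825]
side all [[0.507, -0.198, 0.1918], [0.5498, -0.1784, 0.2034], [0.5688, -0.1599, 0.2371]] shaft 266 [ 0.4632 -0.1719  0.2096] slope -0.342
   ring [[0.5456, -0.1985, 0.1909], [0.5508, -0.1775, 0.2139], [0.5689, -0.1594, 0.2373]]
   sash low edge [0.0726 0.077  0.0812]
```

Request:
arm_command(
  steps=[
    {"x": 0,"y": 0,"z": 0.005,"rx": 0,"ry": 0,"rz": 0,"claw": -1},
    {"x": 0,"y": 0,"z": 0.005,"rx": 0,"ry": 0,"rz": 0,"claw": -1},
    {"x": 0,"y": 0,"z": 0.005,"rx": 0,"ry": 0,"rz": 0,"claw": -1},
    {"x": 0,"y": 0,"z": 0.008,"rx": 0,"ry": 0,"rz": 0,"claw": -1},
    {"x": 0,"y": 0,"z": 0,"rx": 0,"ry": 0,"rz": 0,"claw": -1},
    {"x": 0,"y": 0,"z": 0,"rx": 0,"ry": 0,"rz": 0,"claw": -1},
    {"x": 0,"y": 0,"z": 0,"rx": 0,"ry": 0,"rz": 0,"claw": -1},
    {"x": 0,"y": 0,"z": 0,"rx": 0,"ry": 0,"rz": 0,"claw": -1},
  ],
)

```text
t: 14.43
tool_pos: [0.4862, -0.1328, 0.2143]
tcp_rot: [-3.141, 0.001, 0.095]
wrist_force: [-5.4, 1.5, 9.9]
opening: 0.0186
grip_force: 110.1
```

```bash
python3 - <<'E'
from m import *
force(5); meas(("scene","side"),.225)
E
```

```text
Fmean [-6.33  0.75 10.03] sd [0.49 0.52 0.25] M [0.319 0.482 0.109] z 0.21433378745649173 t 14.6833
t 14.6833 tcp loc 0.4705 -0.1807 0.2143 [-3.141e+00  1.000e-03  9.500e-02] F [-5.5 -0.3  9.9] M [0.28 0.48 0.14]
scene all [[0.5047, -0.1978, 0.1888], [0.5483, -0.1776, 0.203], [0.5676, -0.1573, 0.2347]] shaft 249 [ 0.4607 -0.1717  0.2184] slope -0.497
   ring [[0.5458, -0.198, 0.1881], [0.55, -0.1774, 0.2166], [0.5686, -0.157, 0.2351]]
   sash low edge [0.073 0.078 0.083]
side all [[0.5048, -0.1972, 0.1919], [0.5495, -0.1781, 0.2023], [0.5686, -0.1564, 0.2357]] shaft 254 [ 0.4633 -0.1718  0.2168] slope -0.464
   ring [[0.5449, -0.1981, 0.1904], [0.5506, -0.1781, 0.2128], [0.5687, -0.1557, 0.2358]]
   sash low edge [0.0728 0.0779 0.0829]
```

Request:
arm_command(
  steps=[
    {"x": 0,"y": 0,"z": -0.01,"rx": 0,"ry": 0,"rz": 0,"claw": -1},
    {"x": 0,"y": 0,"z": -0.02,"rx": 0,"ry": 0,"rz": 0,"claw": -1},
    {"x": 0,"y": 0,"z": -0.04,"rx": 0,"ry": 0,"rz": 0,"claw": -1},
    {"x": 0,"y": 0,"z": -0.05,"rx": 0,"ry": 0,"rz": 0,"claw": -1},
    {"x": 0,"y": 0,"z": -0.05,"rx": 0,"ry": 0,"rz": 0,"claw": -1},
    {"x": 0,"y": 0,"z": -0.04,"rx": 0,"ry": 0,"rz": 0,"claw": -1},
    {"x": 0,"y": 0,"z": 0,"rx": 0,"ry": 0,"rz": 0,"claw": -1},
    {"x": 0,"y": 0,"z": 0,"rx": 0,"ry": 0,"rz": 0,"claw": -1},
  ],
)

```text
t: 15.45
tool_pos: [0.4866, -0.1327, 0.2345]
tcp_rot: [-3.141, 0.001, 0.095]
wrist_force: [0.4, -0.1, -2.9]
opening: 0.0187
grip_force: 108.7
```

```bash
python3 - <<'E'
from m import *
force(4); meas(("scene","side"),.225)
for n in("scene","side"):
    d=bot.capture(n)[1]; P=cloud(n,d).reshape(-1,3); P=P[~np.isnan(P[:,0])]; L=np.c_[P[:,:2]@ex,P[:,:2]@ey,P[:,2]]
    k=L[(L[:,0]>.49)&(L[:,0]<.54)&(abs(L[:,1]+.178)<.012)&(L[:,2]>.19)&(L[:,2]<.25)]; print(n,"shaft z",np.median(k[:,2]),np.polyfit(k[:,0],k[:,2],1),"y",np.median(k[:,1]))
E
```

```text
Fmean [-0.22  0.36 -2.29] sd [0.15 0.4  0.44] M [ 0.032 -0.012  0.024] z 0.23395440028995512 t 15.65
t 15.65 tcp loc 0.4706 -0.1805 0.234 [-3.141e+00  2.000e-03  9.600e-02] F [ 0.  1. -3.] M [ 0.03 -0.04 -0.01]
scene all [[0.5057, -0.197, 0.1957], [0.5485, -0.1773, 0.2193], [0.5669, -0.1595, 0.2371]] shaft 320 [ 0.4614 -0.1714  0.2171] slope -0.022
   ring [[0.546, -0.1971, 0.1953], [0.5506, -0.1771, 0.2196], [0.5678, -0.1586, 0.2378]]
   sash low edge [0.0721 0.0779 0.0822]
side all [[0.5052, -0.1954, 0.1957], [0.5493, -0.1778, 0.2177], [0.5681, -0.1584, 0.237]] shaft 297 [ 0.4639 -0.1716  0.219 ] slope 0.026
   ring [[0.5453, -0.1968, 0.1948], [0.5504, -0.1775, 0.2173], [0.5685, -0.1578, 0.2371]]
   sash low edge [0.0725 0.0769 0.0821]
scene shaft z 0.2188506084060577 [0.06341711 0.18528388] y -0.17747440044856572
side shaft z 0.2176593456121217 [0.1336082  0.14764792] y -0.17808545889129143
```

Request:
arm_command(
  steps=[
    {"x": 0,"y": 0,"z": -0.03,"rx": 0,"ry": 0,"rz": 0,"claw": -1},
    {"x": 0,"y": 0,"z": 0,"rx": 0,"ry": 0,"rz": 0,"claw": -1},
    {"x": -0.05,"y": 0,"z": 0,"rx": 0,"ry": 0,"rz": 0,"claw": -1},
    {"x": -0.05,"y": 0,"z": 0,"rx": 0,"ry": 0,"rz": 0,"claw": -1},
    {"x": -0.05,"y": 0,"z": 0,"rx": 0,"ry": 0,"rz": 0,"claw": -1},
    {"x": -0.05,"y": 0,"z": 0,"rx": 0,"ry": 0,"rz": 0,"claw": -1},
    {"x": -0.05,"y": 0,"z": 0,"rx": 0,"ry": 0,"rz": 0,"claw": -1},
    {"x": 0,"y": 0,"z": 0,"rx": 0,"ry": 0,"rz": 0,"claw": -1},
  ],
)

```text
t: 16.52
tool_pos: [0.4602, -0.1354, 0.2373]
tcp_rot: [-3.141, 0.002, 0.095]
wrist_force: [0.0, 0.0, -3.2]
opening: 0.0187
grip_force: 108.7
```

```bash
python3 - <<'E'
from m import *
force(3); meas(("scene","side"),.225)
E
```

```text
Fmean [-0.14 -0.06 -2.82] sd [0.45 0.51 0.26] M [0.015 0.006 0.011] z 0.23745375997622586 t 16.6667
t 16.6667 tcp loc 0.4459 -0.1805 0.2375 [-3.141e+00  1.000e-03  9.500e-02] F [ 0.5  0.2 -2.8] M [0.03 0.02 0.01]
scene all [[0.5041, -0.197, 0.1956], [0.5477, -0.1783, 0.2226], [0.5676, -0.1582, 0.2365]] shaft 323 [ 0.4389 -0.1716  0.2211] slope -0.045
   ring [[0.5463, -0.1971, 0.1949], [0.5499, -0.1774, 0.2272], [0.568, -0.1577, 0.2369]]
   sash low edge [0.0729 0.0776 0.0844]
side all [[0.504, -0.1949, 0.1942], [0.548, -0.1777, 0.2213], [0.5675, -0.1583, 0.2358]] shaft 290 [ 0.4405 -0.1716  0.2222] slope -0.08
   ring [[0.5439, -0.195, 0.1939], [0.5512, -0.1767, 0.2215], [0.5676, -0.158, 0.2359]]
   sash low edge [0.0727 0.0772 0.0825]
```

Request:
arm_command(
  steps=[
    {"x": -0.06,"y": 0,"z": 0,"rx": 0,"ry": 0,"rz": 0,"claw": -1},
    {"x": -0.07,"y": 0,"z": 0,"rx": 0,"ry": 0,"rz": 0,"claw": -1},
    {"x": -0.12,"y": 0,"z": 0,"rx": 0,"ry": 0,"rz": 0,"claw": -1},
    {"x": 0,"y": 0,"z": -0.2,"rx": 0,"ry": 0,"rz": 0,"claw": -1},
    {"x": 0,"y": 0,"z": -0.3,"rx": 0,"ry": 0,"rz": 0,"claw": -1},
    {"x": 0,"y": 0,"z": -0.3,"rx": 0,"ry": 0,"rz": 0,"claw": -1},
    {"x": 0,"y": 0,"z": 0,"rx": 0,"ry": 0,"rz": 0,"claw": -1},
    {"x": 0,"y": 0,"z": 0,"rx": 0,"ry": 0,"rz": 0,"claw": -1},
  ],
)

```text
t: 17.43
tool_pos: [0.4369, -0.1379, 0.319]
tcp_rot: [3.14, -0.002, 0.095]
wrist_force: [1.0, -0.9, -2.2]
opening: 0.0187
grip_force: 108.9
```

```bash
python3 - <<'E'
from m import *
plan([.45,.187,.3],.095); meas(("scene","side"),.225)
E
```

```text
shift/100mm tool [ 0.438 -3.222  0.186] | in goal axes [ 0.439 -3.221  0.19 ] | rot/.12 [ 0.011 -0.017 -0.001]
t 17.4333 tcp loc 0.4209 -0.1808 0.319 [ 3.14e+00 -2.00e-03  9.50e-02] F [ 1.  -0.9 -2.2] M [0.02 0.02 0.  ]
scene all [[0.5465, -0.1965, 0.1946], [0.5494, -0.1772, 0.2226], [0.5682, -0.1583, 0.238]] shaft 0  slope 
   ring [[0.5465, -0.1965, 0.1946], [0.5494, -0.1772, 0.2226], [0.5682, -0.1583, 0.238]]
   sash low edge [0.073  0.0777 0.0821]
side all [[0.5471, -0.198, 0.194], [0.5502, -0.1771, 0.2195], [0.5663, -0.1582, 0.2367]] shaft 1 [ 0.4347 -0.1618  0.2698] slope 
   ring [[0.5471, -0.198, 0.194], [0.5502, -0.1771, 0.2195], [0.5663, -0.1582, 0.2367]]
   sash low edge [0.0724 0.0773 0.0827]
```

Request:
arm_command(
  steps=[
    {"x": 0,"y": -0.38,"z": 0,"rx": 0,"ry": 0,"rz": 0,"claw": -1},
    {"x": 0,"y": -0.38,"z": 0,"rx": 0,"ry": 0,"rz": 0,"claw": -1},
    {"x": 0,"y": -0.38,"z": 0,"rx": 0,"ry": 0,"rz": 0,"claw": -1},
    {"x": 0,"y": -0.38,"z": 0,"rx": 0,"ry": 0,"rz": 0,"claw": -1},
    {"x": 0,"y": -0.38,"z": 0,"rx": 0,"ry": 0,"rz": 0,"claw": -1},
    {"x": 0,"y": -0.38,"z": 0,"rx": 0,"ry": 0,"rz": 0,"claw": -1},
    {"x": 0,"y": -0.38,"z": 0,"rx": 0,"ry": 0,"rz": 0,"claw": -1},
    {"x": 0.15,"y": -0.3,"z": 0,"rx": 0,"ry": 0,"rz": 0,"claw": -1},
  ],
)

```text
t: 18.2
tool_pos: [0.4195, 0.1611, 0.316]
tcp_rot: [3.14, 0.005, 0.099]
wrist_force: [0.6, -0.6, -2.9]
opening: 0.0189
grip_force: 108.6
```

Request:
arm_command(
  steps=[
    {"x": 0,"y": 0,"z": 0.1,"rx": 0,"ry": 0,"rz": -0.9,"claw": -1},
    {"x": 0,"y": 0,"z": 0.1,"rx": 0,"ry": 0,"rz": -0.9,"claw": -1},
    {"x": 0,"y": 0,"z": 0.1,"rx": 0,"ry": 0,"rz": -0.9,"claw": -1},
    {"x": 0,"y": 0,"z": 0.1,"rx": 0,"ry": 0,"rz": -0.9,"claw": -1},
    {"x": 0,"y": 0,"z": 0.1,"rx": 0,"ry": 0,"rz": -0.9,"claw": -1},
    {"x": 0,"y": 0,"z": 0.1,"rx": 0,"ry": 0,"rz": -0.9,"claw": -1},
    {"x": 0,"y": 0,"z": 0,"rx": 0,"ry": 0,"rz": 0,"claw": -1},
    {"x": 0,"y": 0,"z": 0,"rx": 0,"ry": 0,"rz": 0,"claw": -1},
  ],
)

```text
t: 18.87
tool_pos: [0.4221, 0.1579, 0.256]
tcp_rot: [-3.139, 0.004, 0.741]
wrist_force: [0.8, -0.2, -2.7]
opening: 0.019
grip_force: 108.9
```

```bash
python3 - <<'E'
from h import *
st(); plan([.483,.187,.053],.75)
E
```

```text
{'t': 18.8667, 'tool_pos': [0.4221, 0.1579, 0.256], 'tcp_rot': [-3.1387, 0.004, 0.7408], 'wrist_force': [0.7712, -0.2258, -2.7437], 'moment': [0.0323, -0.0256, -0.0988], 'opening': 0.019, 'grip_force': 108.9372, 'joint_pos': [0.229, 0.0433, -0.6958, 1.9342, 0.0282, 1.1789, -1.3073]}
shift/100mm tool [0.653 0.202 2.026] | in goal axes [0.643 0.202 2.03 ] | rot/.12 [-0.024  0.033 -0.077]
```

Request:
arm_command(
  steps=[
    {"x": 0.22,"y": 0.07,"z": 0,"rx": -0.02,"ry": 0.03,"rz": -0.08,"claw": -1},
    {"x": 0.22,"y": 0.07,"z": 0,"rx": 0,"ry": 0,"rz": 0,"claw": -1},
    {"x": 0.21,"y": 0.06,"z": 0,"rx": 0,"ry": 0,"rz": 0,"claw": -1},
    {"x": 0,"y": 0,"z": 0.35,"rx": 0,"ry": 0,"rz": 0,"claw": -1},
    {"x": 0,"y": 0,"z": 0.35,"rx": 0,"ry": 0,"rz": 0,"claw": -1},
    {"x": 0,"y": 0,"z": 0.35,"rx": 0,"ry": 0,"rz": 0,"claw": -1},
    {"x": 0,"y": 0,"z": 0.35,"rx": 0,"ry": 0,"rz": 0,"claw": -1},
    {"x": 0,"y": 0,"z": 0,"rx": 0,"ry": 0,"rz": 0,"claw": -1},
  ],
)

```text
t: 19.53
tool_pos: [0.4802, 0.1855, 0.1115]
tcp_rot: [-3.137, 0.01, 0.751]
wrist_force: [-2.0, -1.3, -3.5]
opening: 0.0189
grip_force: 108.7
```

```bash
python3 - <<'E'
from h import *
plan([.483,.187,.0505],.75); st()
for i in range(3):
    bot.capture("wrist"); s=bot.sense(); print(s["tool_pos"],s["tcp_rot"])
E
```

```text
shift/100mm tool [0.037 0.011 0.61 ] | in goal axes [0.031 0.008 0.61 ] | rot/.12 [-0.035  0.08   0.006]
{'t': 19.5333, 'tool_pos': [0.4802, 0.1855, 0.1115], 'tcp_rot': [-3.1374, 0.0096, 0.7507], 'wrist_force': [-1.9747, -1.2603, -3.503], 'moment': [-0.1026, 0.1469, 0.0546], 'opening': 0.0189, 'grip_force': 108.6667, 'joint_pos': [0.1081, 0.3552, -0.67, 1.9621, 0.2713, 0.925, -1.519]}
[0.48229324 0.18674886 0.11480629] [-3.13937191  0.00480365  0.75128651]
[0.48470285 0.18823046 0.11748766] [ 3.14151886e+00 -1.23098531e-03  7.51633063e-01]
[0.48628431 0.18908192 0.11922383] [ 3.13973354 -0.00523512  0.75178688]
```

Request:
arm_command(
  steps=[
    {"x": 0,"y": 0,"z": 0.15,"rx": 0,"ry": 0,"rz": 0,"claw": -1},
    {"x": 0,"y": 0,"z": 0.15,"rx": 0,"ry": 0,"rz": 0,"claw": -1},
    {"x": 0,"y": 0,"z": 0.1,"rx": 0,"ry": 0,"rz": 0,"claw": -1},
    {"x": 0,"y": 0,"z": 0.1,"rx": 0,"ry": 0,"rz": 0,"claw": -1},
    {"x": 0,"y": 0,"z": 0.05,"rx": 0,"ry": 0,"rz": 0,"claw": -1},
    {"x": 0,"y": 0,"z": 0.03,"rx": 0,"ry": 0,"rz": 0,"claw": -1},
    {"x": 0,"y": 0,"z": 0,"rx": 0,"ry": 0,"rz": 0,"claw": -1},
    {"x": 0,"y": 0,"z": 0,"rx": 0,"ry": 0,"rz": 0,"claw": -1},
  ],
)

```text
t: 20.35
tool_pos: [0.4857, 0.1888, 0.0601]
tcp_rot: [3.14, -0.004, 0.753]
wrist_force: [-0.0, -0.0, -3.0]
opening: 0.0186
grip_force: 109.3
```

```bash
python3 - <<'E'
from m import *
force(3); plan([.483,.187,.0486],.75)
E
```

```text
Fmean [-0.09 -0.12 -2.68] sd [0.33 0.27 0.76] M [-0.021  0.006  0.021] z 0.06013652398870817 t 20.5
shift/100mm tool [-0.032 -0.006  0.115] | in goal axes [-0.032 -0.006  0.115] | rot/.12 [ 0.014 -0.033  0.025]
```

Request:
arm_command(
  steps=[
    {"x": 0,"y": 0,"z": 0.03,"rx": 0.01,"ry": -0.03,"rz": 0,"claw": -1},
    {"x": 0,"y": 0,"z": 0.03,"rx": 0,"ry": 0,"rz": 0,"claw": -1},
    {"x": 0,"y": 0,"z": 0.02,"rx": 0,"ry": 0,"rz": 0,"claw": -1},
    {"x": 0,"y": 0,"z": 0.01,"rx": 0,"ry": 0,"rz": 0,"claw": -1},
    {"x": 0,"y": 0,"z": 0.01,"rx": 0,"ry": 0,"rz": 0,"claw": -1},
    {"x": 0,"y": 0,"z": 0.01,"rx": 0,"ry": 0,"rz": 0,"claw": -1},
    {"x": 0,"y": 0,"z": 0,"rx": 0,"ry": 0,"rz": 0,"claw": -1},
    {"x": 0,"y": 0,"z": 0,"rx": 0,"ry": 0,"rz": 0,"claw": -1},
  ],
)

```text
t: 21.17
tool_pos: [0.4853, 0.1886, 0.0487]
tcp_rot: [3.141, 0.0, 0.753]
wrist_force: [-0.2, -1.3, -2.4]
opening: 0.0187
grip_force: 109.6
```

```bash
python3 - <<'E'
from m import *
force(3)
E
```

```text
Fmean [-0.33 -0.1  -1.53] sd [0.83 0.08 0.37] M [0.018 0.066 0.014] z 0.04870307765492578 t 21.3167
```

Request:
arm_command(
  steps=[
    {"x": 0,"y": 0,"z": 0.008,"rx": 0,"ry": 0,"rz": 0,"claw": -1},
    {"x": 0,"y": 0,"z": 0,"rx": 0,"ry": 0,"rz": 0,"claw": -1},
    {"x": 0,"y": 0,"z": 0,"rx": 0,"ry": 0,"rz": 0,"claw": -1},
    {"x": 0,"y": 0,"z": 0,"rx": 0,"ry": 0,"rz": 0,"claw": -0.4},
    {"x": 0,"y": 0,"z": 0,"rx": 0,"ry": 0,"rz": 0,"claw": -0.3},
    {"x": 0,"y": 0,"z": 0,"rx": 0,"ry": 0,"rz": 0,"claw": -0.1},
    {"x": 0,"y": 0,"z": 0,"rx": 0,"ry": 0,"rz": 0,"claw": 0.1},
    {"x": 0,"y": 0,"z": 0,"rx": 0,"ry": 0,"rz": 0,"claw": 0.1},
  ],
)

```text
t: 21.98
tool_pos: [0.4853, 0.1885, 0.0478]
tcp_rot: [3.141, 0.001, 0.753]
wrist_force: [-0.5, 0.4, 0.9]
opening: 0.0468
grip_force: 0.0
```

Request:
arm_command(
  steps=[
    {"x": 0,"y": 0,"z": -0.1,"rx": 0,"ry": 0,"rz": 0,"claw": 0.1},
    {"x": 0,"y": 0,"z": -0.2,"rx": 0,"ry": 0,"rz": 0,"claw": 0.1},
    {"x": 0,"y": 0,"z": -0.3,"rx": 0,"ry": 0,"rz": 0,"claw": 0.1},
    {"x": 0,"y": 0,"z": -0.3,"rx": 0,"ry": 0,"rz": 0,"claw": 0.1},
    {"x": 0,"y": 0,"z": -0.3,"rx": 0,"ry": 0,"rz": 0,"claw": 0.1},
    {"x": 0,"y": 0,"z": -0.3,"rx": 0,"ry": 0,"rz": 0,"claw": 0.1},
    {"x": 0,"y": 0,"z": 0,"rx": 0,"ry": 0,"rz": 0,"claw": 0.1},
    {"x": 0,"y": 0,"z": 0,"rx": 0,"ry": 0,"rz": 0,"claw": 0.1},
  ],
)

```text
t: 22.65
tool_pos: [0.4866, 0.1893, 0.2003]
tcp_rot: [3.139, -0.004, 0.753]
wrist_force: [-0.6, -0.8, -1.0]
opening: 0.0468
grip_force: 0.0
```

```bash
python3 - <<'E'
from m import *
meas(("scene","side"),.225)
im,d=bot.capture("scene"); cv2.imwrite("pics/end.png",im[:,:,::-1])
P=cloud("scene",d);m=(im.max(2)<60)&(abs(P[...,0]-.47)<.06)&(abs(P[...,1]-.19)<.05)&(P[...,2]>.015)&(P[...,2]<.12);q=P[m];print(len(q),q.mean(0),q.std(0),q[:,2].max())
E
```

```text
t 22.65 tcp loc 0.503 0.1398 0.2003 [ 3.139 -0.004  0.753] F [-0.6 -0.8 -1. ] M [-0.02  0.02  0.01]
scene all [[0.5466, -0.1982, 0.1947], [0.5496, -0.1787, 0.221], [0.5667, -0.1575, 0.2367]] shaft 0  slope 
   ring [[0.5466, -0.1982, 0.1947], [0.5496, -0.1787, 0.221], [0.5667, -0.1575, 0.2367]]
   sash low edge [0.0721 0.0789 0.0837]
side all [[0.5474, -0.199, 0.1934], [0.5507, -0.1777, 0.2204], [0.5671, -0.1591, 0.2365]] shaft 0  slope 
   ring [[0.5474, -0.199, 0.1934], [0.5507, -0.1777, 0.2204], [0.5671, -0.1591, 0.2365]]
   sash low edge [0.0725 0.0768 0.0806]
137 [0.4745603  0.19166897 0.06222325] [0.0038573  0.0039722  0.02520184] 0.09833918228044737
```

View pics/end.png

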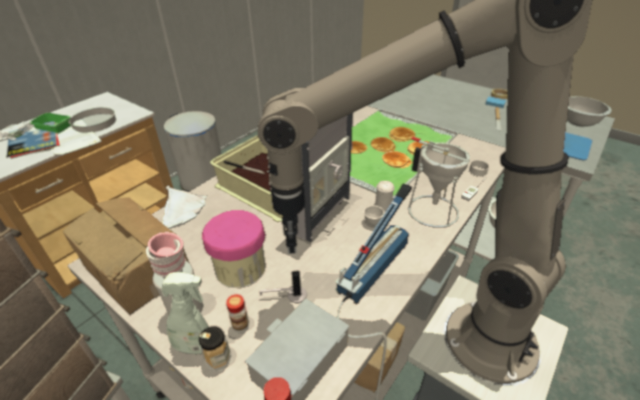

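The final picture shows the pole upright at (297,283), the sash down, and the shaker, cup and jar undisturbed. The gripper is clear above the pole.

```bash
python3 -c "
from cell import bot
print(bot.finish_job())"
```

```text
the job is handed in; nothing more can be done
None
```

I drew the sash down onto the strip with a pull of about 12 N, unhooked the pole without lifting the sash, stood the pole back where it was, left the other things in place, and handed the job in at about 23 s; no verdict came back.

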